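# Fetch the dip basket from the soak tank with the hook rod

## Task

Take the hook rod out of its holder and use its hook to lift the small seed basket by its orange bail out of the deep soak tank, without touching the basket with the gripper. Hang the basket by its axle in the two notched posts of the drain stand, unhook it, and put the rod back in its holder, fully down. Leave the wash bottle, vial, glue stick and beaker undisturbed.

Things in the scene. Friction and masses are not known exactly. Their poses are not given: they have to be found in the camera images.
- tank: Clear rectangular soak tank, grey rim and base, fixed, no liquid. Origin: centre of its underside; z up. Inside 68 mm (x) by 92 mm (y), floor 5 mm up, walls 4 mm, 140 mm high, open top; rim 83 x 107 mm outside. A bracket inside on each short wall (+y, -y) holds an end of the basket's axle. Nothing else is inside. The same after a half turn.
- tank_mouth (a point): Centre of the tank's open mouth, 140 mm above the table.
- tank_rest (a point): Where the middle of the basket's axle starts, 56 mm above the table. The two brackets reach from the short walls to 30 mm from the tank's middle plane; each has an upward-opening 90 degree V notch (V across tank x, running along y, 23 mm wide in x, its top 64 mm above the table). Lift straight up to free the axle.
- basket: Closed, lidded, ribbed steel dip basket: drum 45 mm diameter, 34 mm high, about 0.14 kg. Origin: centre of its underside; z up. A rigid bail stands on the drum. Starts hanging by its axle in the tank's brackets, its y along the tank's y, its underside 16 mm above the table. The same after a half turn: hook and hang it either way round.
- basket_axle (a point): Middle of the basket's steel axle: 5 mm diameter, along the basket's y, 80 mm long (ends at y = +-40 mm), 40 mm above the basket's origin.
- basket_bail (a point): Middle of the orange bail's level bar, where the hook takes it: 5 mm diameter, along the basket's y, its centre line 72 mm above the basket's origin (at the start 88 mm above the table, 52 mm below the tank's rim). 35 mm free between the bail's two uprights (5 mm diameter, y = +-20 mm). The drum's lid is 38 mm below the bar.
- hook_rod: Hook rod, 0.12 kg, z up along it. Origin: inner corner of the hook's V, straight under the handle. Hook: 3 mm steel strip, 16 mm wide in y, upward 90 degree V across x, tip on +x (top 11.5 mm up, reaches x = 11 mm), shank on -x (to -13.2 mm), lowest point -4.3 mm. A 5 mm bar along y seats with its centre 3.5 mm above the origin. Starts in the holder, axes along the holder's.
- rod_collar (a point): Centre of the underside of the rod's round grey collar (56 mm diameter, 4 mm thick), 75 mm above the rod's origin. The shank cranks back to the rod's axis below it.
- rod_handle (a point): Point on the axis of the rod's blue square handle, 104 mm above the rod's origin: grip here from above, across either pair of flats. Handle 16 x 16 mm, sides along the rod's x and y, from 79 mm (top of the collar) to 125 mm above the rod's origin.
- rod_holder: Grey upright rectangular sleeve on a black foot (80 x 70 mm), fixed. Origin: centre of its underside; z up. Inside 44 mm (x) by 30 mm (y), walls 5 mm, rim 90 mm above the table. The hook goes down inside, the rod's x along the holder's x (either way round), and the collar rests on the rim; the rod's origin is then 15 mm above the table.
- holder_top (a point): Centre of the holder's mouth, 90 mm above the table; the rod's collar point lies here when the rod is stowed.
- drain_stand: Drain stand, fixed: white drip tray 100 mm (x) by 90 mm (y), 10 mm high, with two aluminium posts at y = +-32 mm, 8 mm thick in y, each topped by an upward 90 degree V notch (V across x, 23 mm wide, its top 83 mm above the table) for the basket's axle. Origin: centre of its underside; z up. The drum hangs between the posts, axle along the stand's y, either way round.
- stand_rest (a point): Where the middle of the basket's axle lies when it hangs in the stand, 75 mm above the table.
- wash_bottle: Bystander: white wash bottle with blue cap and bent spout, 57 x 86 mm, 156 mm high, loose. Origin: centre of its underside.
- vial: Bystander: small glass vial with a blue cap, 23 mm diameter, 60 mm high, loose. Origin: centre of its underside.
- glue_stick: Bystander: yellow and white glue stick standing upright, 23 mm diameter, 84 mm high, loose. Origin: centre of its underside.
- beaker: Bystander: clear beaker, 74 mm over the spout, 87 mm high, loose. Origin: centre of its underside.
There are look-alikes about, which are no part of the job. What is shaped like the basket but purple is not meant.

How it is judged:
By the outcome, as a careful person would: the job done as asked, in the order asked, and still so for the second after the job is handed in, with the robot touching nothing.
It also fails if it takes over 72 s, if anything falls off the work surface, if the arm or the gripper's body presses on something with over 40 N, if the wrist force passes 120 N, or if a joint passes its speed limit or range.

## Robot

A 6-joint arm with a two-finger parallel gripper is mounted at the origin on the work surface; the furniture and walls round the work are solid. World frame = base frame: x ahead of the robot, y to its left, z up, the work surface at z = 0. Lengths are in m, angles in rad, forces in N, time in s.
With the tool pointing down it reaches from about 0.375 to 0.975 m from the base axis. Payload 3.8 kg.
Tool frame: the origin (TCP) lies on the centre line of the jaws, within the pads' length; the fingertips stand 22 mm ahead of it and the grasp point (between the pads) lies 3 mm ahead of it (env.nose_length is the z of the fingertips in the tool frame, in m); z points along the fingers, y is the direction in which the jaws open and shut (so a half turn about z gives the same grasp; the last joint's range is limited). The gripper opens to 85 mm and grips with 20 to 120 N. Pads are 22 mm wide; open, the fingers measure 114 mm over their backs; the gripper's body (76 mm by 85 mm) begins 54 mm behind the grasp point. The pads swing forward as they close: fully open they stand 13 mm farther back than shut.
Start: joints at [-1.15, 0.264, 1.604, -0, 1.274, -0.037], TCP at [0.298, -0.605, 0.253] pointing down, gripper open.
Joint ranges: [-2.63, 2.63], [-0.94, 2.18], [0.31, 2.57], [-1.31, 4.45], [0, 2.66], [-2.55, 2.55]. Speed limits (rad/s): [2.57, 2.57, 3.14, 3.14, 3.14, 3.14].

## Interface

Orientations are given as a unit quaternion [w, x, y, z].
In Python, from workcell import env gives the robot as it stands.
- The arm moves only by the tool play_rows, never from a script. Its argument "increments" is a list of rows, each a list of 2 entries, a list of its own where there are three numbers: the shift along the tool's x, y, z in units of 50 mm (1.0 is 50 mm), then the turn, a rotation vector about the tool's x, y, z in units of 8 degrees (1.0 is 8 degrees). A call has 1 to 5 rows; each row shifts and turns the commanded pose from where the row before left it, along the tool's axes as they then stand; what a row does not reach is not made up. A row lasts 1/10 s, in which the tool goes at most 50 mm and 8.59 degrees, less where a joint would pass 70% of its speed; a pose out of reach is approached as far as the arm can. A call is refused whole if a number of a shift passes 1 or a number of a turn 1, either way. A call with a gripper value outside its range is refused whole. "fingers" is the opening, from 0 (shut) to 1 (fully open), set as the call begins (left out, the last holds). The fingers move at their own pace and stop on an object; "newtons" is the grip in N (left out, the last holds). Time passes only in rows, so rows that do not move let the fingers close. It gives the time, the measured TCP pose, the force and the opening at its end, in the units of the state.
- env.sense(): the state, without advancing time (a new reading comes with each control period).
- env.capture(name): name is "scene" or "top" or "wrist"; returns (picture, depth): 420x560x3 uint8, red, green, blue; 420x560 float32, m along the optical axis (not along the pixel's ray), 0 where there is no reading.
- env.get_calibration(name): a dict with "fov_y" (degrees; the focal length in pixels is half the picture's height over the tangent of half this angle, whatever the lens; pixels are square), "cx", "cy" (the principal point, pixels), "R" (3x3) and "t" (3): a world point X has camera coordinates R X + t. Camera axes: x right, y down, z forward; pixel columns grow to the right and rows downward; lengths in m; the calibration is good to about 2 mm. The wrist camera is an equidistant fisheye: a pixel r from the principal point sees the ray r / f radians off the axis. A picture is of the moment at which its call begins: read the wrist's pose just before it. get_calibration takes no time and is no camera call; for the wrist camera it gives the pose at the moment of the call.
- env.finish_job(): hands the job in, once; it reports no verdict.
The state is a dict: "time": time; "joint_pos": joint angles; "qvel": joint speeds; "tau": joint torques, N m; "ee_pos": TCP position; "orientation": TCP orientation; "force": force on the tool from outside, world axes, zero at the start; "moment": the same for the moment, N m; "grip_width": finger opening in m.
Only numpy, scipy, OpenCV 4.12 (cv2) and the standard library are available. Lean on these libraries where they do the work, as an engineer would, in place of code of your own. Each camera call takes 0.05 s, during which the arm holds its last target.

## Working session

There is one attempt and no reset: what is moved stays moved. The work goes in short steps, Python scripts to look and compute and a tool call to move; the robot and the scene stay as the last step left them, time stands still between calls to the robot, and variables do not carry over. Pictures are saved under pics/ and viewed, and the job is handed in when it is done.

Besides the shell and the picture viewer there is one more tool, called after "Emit:" in YAML: its name, and indented under it one key for each argument. play_rows: Moves the arm, as the interface text tells. Its arguments: {"type":"object","properties":{"increments":{"type":"array"},"fingers":{"type":"number"},"newtons":{"type":"number"}},"required":["increments"]}

```bash
mkdir -p pics; ls
cat > h.py <<'E'
import numpy as np, cv2
from workcell import env
def save(n,img): cv2.imwrite(f'pics/{n}.png',img[:,:,::-1])
E
python3 - <<'E'
from h import *
for n in ['scene','top','wrist']:
    c=env.get_calibration(n); p,d=env.capture(n); save(n+'0',p); np.savez(f'{n}0.npz',p=p,d=d,**c)
    print(n,c)
print(env.sense())
E
```

```text
pics
scene {'fov_y': 43.307053481773835, 'cx': 285.8199092435474, 'cy': 211.48986735337277, 'R': array([[-0.68185617, -0.73133985, -0.01463533],
       [-0.50327857,  0.48355743, -0.71615842],
       [ 0.53083222, -0.48095139, -0.69778429]]), 't': array([0.38683451, 0.3358478 , 0.97425028])}
top {'fov_y': 43.87045009502148, 'cx': 284.0749180085509, 'cy': 209.57630150673728, 'R': array([[-0.02010708, -0.99973524, -0.01118699],
       [-0.99477792,  0.02112473, -0.09985303],
       [ 0.10006292,  0.00912082, -0.99493931]]), 't': array([0.0515474 , 0.53437718, 1.29661285])}
wrist {'fov_y': 65.70646984690485, 'cx': 278.35050983479, 'cy': 203.856638193194, 'R': array([[ 4.42410542e-01, -8.96812133e-01, -9.54043846e-04],
       [-8.64825389e-01, -4.26912117e-01,  2.64240594e-01],
       [-2.37381464e-01, -1.16077743e-01, -9.64456323e-01]]), 't': array([-0.67404332, -0.03415633,  0.37811918])}
{'time': 0.15, 'joint_pos': array([-1.14988578e+00,  2.64549731e-01,  1.60503257e+00,  3.42951672e-05,
        1.27368279e+00, -3.68598388e-02]), 'qvel': array([-0.00053482, -0.00070086, -0.00410173, -0.000322  ,  0.00159298,
        0.0010323 ]), 'tau': array([ 7.49911251e-04, -5.15902698e+01, -3.67960882e+01, -2.02010360e-04,
        7.99941685e-03, -1.21116778e-05]), 'ee_pos': array([ 0.29814048, -0.60502279,  0.25228344]), 'orientation': array([-8.23977979e-04,  9.73920743e-01,  2.26886948e-01, -1.43499559e-04]), 'force': array([-0.77438136,  0.10570328,  1.1233834 ]), 'moment': array([-0.00267995, -0.08317833, -0.03378431]), 'grip_width': 0.08517157785996303}
```

View pics/scene0.png

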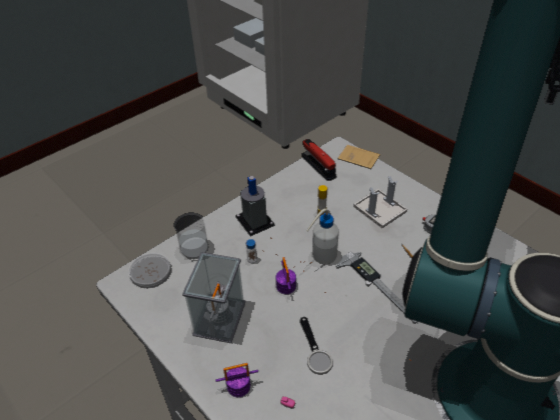

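View pics/top0.png

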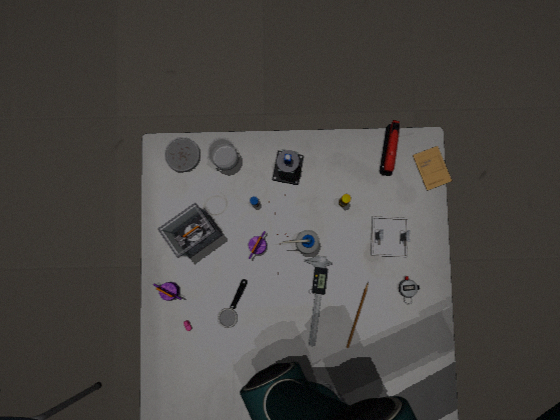

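View pics/wrist0.png

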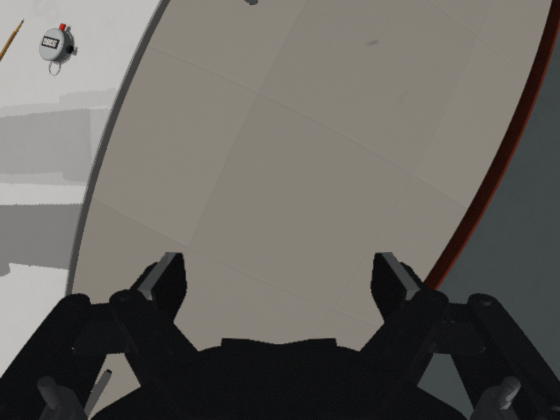

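The scene and top pictures show the tank at top (193,232), the rod in its holder at (288,166), and the stand at (390,237). The purple look-alikes are at (258,244) and (168,291). The wrist camera sees mostly floor. I'll zoom in next.

```bash
cat >> h.py <<'E'
def back(c,u,v,d):
    f=210/np.tan(np.radians(float(c['fov_y']))/2)
    X=np.stack([(u-c['cx'])/f*d,(v-c['cy'])/f*d,d],-1)
    return (X-c['t'])@c['R']
def proj(c,X):
    f=210/np.tan(np.radians(float(c['fov_y']))/2)
    Y=np.atleast_2d(X)@np.array(c['R']).T+c['t']
    return np.stack([c['cx']+f*Y[:,0]/Y[:,2],c['cy']+f*Y[:,1]/Y[:,2]],-1)
def crop(n,img,u0,v0,w,h,s):
    q=cv2.resize(img[v0:v0+h,u0:u0+w],None,fx=s,fy=s,interpolation=cv2.INTER_CUBIC); save(n,q)
E
python3 - <<'E'
from h import *
t=np.load('top0.npz'); s=np.load('scene0.npz')
def rz(a,W,H): return cv2.resize(a,(W,H),interpolation=cv2.INTER_CUBIC)
a=rz(t['p'][190:275,150:235],400,400);b=rz(t['p'][140:195,260:315],400,400);c=rz(t['p'][205:270,360:425],400,400)
save('c1',np.hstack([a,b])); 
d=rz(s['p'][245:345,175:255],400,500);e=rz(s['p'][165:235,345:415],400,400)
save('c2',np.hstack([d,np.vstack([e,np.zeros((100,400,3),np.uint8)])]))
save('c3',c)
# depth clouds
for n,z in (('top',t),('scene',s)):
    d=z['d'];v,u=np.mgrid[:420,:560]; P=back(z,u,v,d); np.save(n+'P.npy',P)
P=np.load('topP.npy')
for nm,(u,v) in dict(handle=(289,157),collar=(289,170),table=(330,220),post1=(379,236),post2=(404,236),tray=(391,250)).items(): print(nm,P[v,u].round(4))
E
```

```text
handle [0.6478 0.0254 0.1389]
collar [0.6247 0.026  0.0949]
table [ 0.5087 -0.0776 -0.0033]
post1 [ 0.4614 -0.1903  0.0685]
post2 [ 0.4608 -0.254   0.0553]
tray [ 0.4279 -0.2301  0.0064]
```

View pics/c1.png

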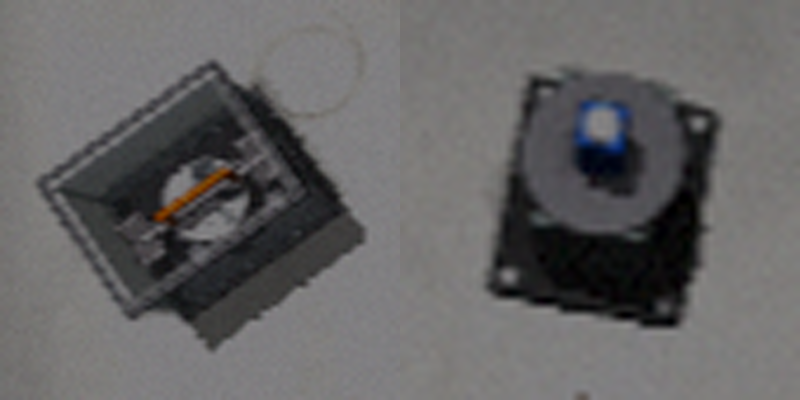

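View pics/c2.png

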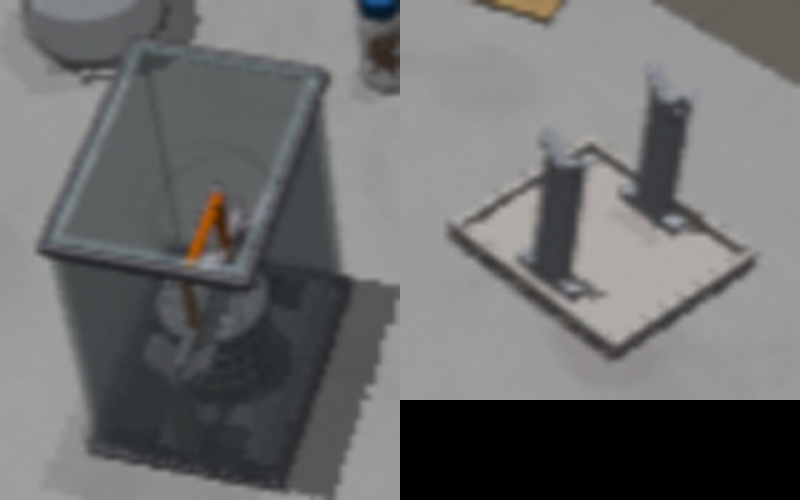

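View pics/c3.png

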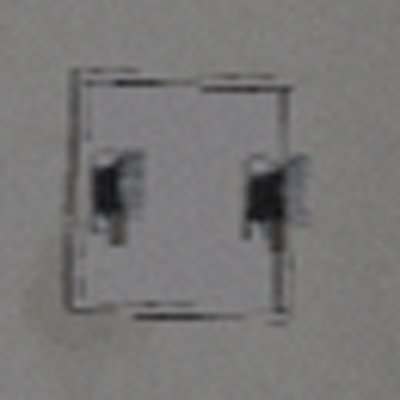

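```bash
cat >> h.py <<'E'
def onplane(c,u,v,z):
    f=210/np.tan(np.radians(float(c['fov_y']))/2)
    r=np.array([(u-c['cx'])/f,(v-c['cy'])/f,1])@c['R']; o=-np.array(c['R']).T@c['t']
    return o+r*(z-o[2])/r[2]
E
python3 - <<'E'
from h import *
t=np.load('top0.npz'); s=np.load('scene0.npz')
sc=400/85
print('tank rim'); R=[]
for x,y in [(212,63),(305,195),(133,317),(40,182)]:
    p=onplane(t,150+x/sc,190+y/sc,.14); R.append(p);print(p.round(4))
R=np.array(R); print(R.mean(0), [np.linalg.norm(R[i]-R[i-1]).round(4) for i in range(4)], [np.degrees(np.arctan2(*(R[i]-R[i-1])[1::-1])).round(1) for i in range(4)])
sc=400/55
for x,y,z in [(130,75,.008),(320,120,.008),(280,325,.008),(90,292,.008),(202,125,.14)]:
    p=onplane(t,260+x/sc,140+y/sc,z);print(p.round(4))
sc=400/65
for x,y,z in [(75,72,.01),(290,88,.01),(285,320,.01),(70,308,.01)]:
    p=onplane(t,360+x/sc,205+y/sc,z);print(p.round(4))
# scene rim
sx=4*1.0
for x,y in [(135,45),(325,75),(250,280),(45,250)]:
    print(onplane(s,175+x/5,245+y/5,.14).round(4))
c=env.get_calibration('wrist'); q=env.sense(); o=-c['R'].T@c['t']
from scipy.spatial.transform import Rotation as Ro
Rt=Ro.from_quat(q['orientation'],scalar_first=True).as_matrix()
print('cam in tool',Rt.T@(o-q['ee_pos']), (c['R']@Rt))
E
```

```text
tank rim
[0.5428 0.2464 0.14  ]
[0.4765 0.2007 0.14  ]
[0.4185 0.2855 0.14  ]
[0.4857 0.3314 0.14  ]
[0.48087944 0.26601262 0.14      ] [np.float64(0.1025), np.float64(0.0805), np.float64(0.1027), np.float64(0.0814)] [np.float64(-56.1), np.float64(-145.5), np.float64(124.4), np.float64(34.4)]
[0.6927 0.0537 0.008 ]
[ 0.6748 -0.0139  0.008 ]
[0.6011 0.0021 0.008 ]
[0.6145 0.0694 0.008 ]
[0.6472 0.0283 0.14  ]
[ 0.5139 -0.1848  0.01  ]
[ 0.5053 -0.2738  0.01  ]
[ 0.4093 -0.2675  0.01  ]
[ 0.4161 -0.1791  0.01  ]
[0.5403 0.2486 0.14  ]
[0.4763 0.2042 0.14  ]
[0.4196 0.2861 0.14  ]
[0.4824 0.3324 0.14  ]
cam in tool [ 0.067274   -0.00027574 -0.12093103] [[ 5.24259456e-04  9.99999373e-01 -9.89680807e-04]
 [-9.64428932e-01  2.43996782e-04 -2.64342156e-01]
 [-2.64341749e-01  1.09306068e-03  9.64428455e-01]]
```

Rough poses: tank (0.480, 0.267) yaw about 34°, holder (0.646, 0.028) yaw about -12.5°, stand (0.461, -0.226) yaw about -4°. Next I'll fly the wrist camera over each one for precise measurements.

```bash
cat >> h.py <<'E'
from scipy.spatial.transform import Rotation as Ro
def Rdown(psi):
    a=np.radians(psi); x=np.array([np.cos(a),np.sin(a),0]);z=np.array([0,0,-1.]);return np.stack([x,np.cross(z,x),z],1)
def plan(target,psi,N,dec=2,start=None):
    """rows to get from measured pose (or start) to target; straight line"""
    q=env.sense(); p=q['ee_pos'].copy();R=Ro.from_quat(q['orientation'],scalar_first=True)
    if start is not None: p=np.array(start[0],float);R=Ro.from_matrix(Rdown(start[1]))
    T=Ro.from_matrix(Rdown(psi)); rv=(R.inv()*T).as_rotvec(); p0=p.copy();R0=R; rows=[]
    for i in range(1,N+1):
        w=i/N; pt=p0+(np.array(target)-p0)*w; Rt=R0*Ro.from_rotvec(rv*w)
        s=np.round(R.inv().apply(pt-p)/.05,dec); r=np.round((R.inv()*Rt).as_rotvec()/np.radians(8),dec)
        p=p+R.apply(s*.05); R=R*Ro.from_rotvec(r*np.radians(8)); rows.append([(s+0.).tolist(),(r+0.).tolist()])
    for i in range(0,N,5): print(str(rows[i:i+5]).replace(' ',''))
    print('end',p.round(4))
E
python3 - <<'E'
from h import *
plan([.461,-.286,.33],86,10)
E
```

```text
[[[0.57,-0.43,-0.15],[0.0,0.0,-0.75]],[[0.62,-0.36,-0.16],[0.0,0.0,-0.74]],[[0.65,-0.31,-0.15],[0.0,0.0,-0.75]],[[0.68,-0.23,-0.16],[0.0,0.0,-0.75]],[[0.7,-0.16,-0.15],[0.0,0.0,-0.75]]]
[[[0.71,-0.08,-0.16],[0.0,-0.01,-0.74]],[[0.71,-0.01,-0.15],[-0.01,0.0,-0.75]],[[0.72,0.06,-0.16],[0.0,0.0,-0.75]],[[0.7,0.14,-0.15],[0.0,0.0,-0.74]],[[0.69,0.21,-0.16],[0.0,0.0,-0.75]]]
end [ 0.4611 -0.2858  0.33  ]
```

Emit:
play_rows:
  increments:
    - [[0.57,-0.43,-0.15],[0,0,-0.75]]
    - [[0.62,-0.36,-0.16],[0,0,-0.74]]
    - [[0.65,-0.31,-0.15],[0,0,-0.75]]
    - [[0.68,-0.23,-0.16],[0,0,-0.75]]
    - [[0.7,-0.16,-0.15],[0,0,-0.75]]

```text
time: 0.65
ee_pos: [0.38, -0.4442, 0.2917]
orientation: [-0.0, 0.881, 0.472, 0.0]
force: [0.2, 0.1, 0.1]
grip_width: 0.0855
```

Emit:
play_rows:
  increments:
    - [[0.71,-0.08,-0.16],[0,0,-0.74]]
    - [[0.71,-0.01,-0.15],[0,0,-0.75]]
    - [[0.72,0.06,-0.16],[0,0,-0.75]]
    - [[0.7,0.14,-0.15],[0,0,-0.74]]
    - [[0.69,0.21,-0.16],[0,0,-0.75]]

```text
time: 1.15
ee_pos: [0.4614, -0.2847, 0.3307]
orientation: [-0.0, 0.73, 0.683, -0.0]
force: [0.8, -0.3, 0.2]
grip_width: 0.0853
```

Emit:
play_rows:
  increments:
    - [[0,0,0],[0,0,0]]
    - [[0,0,0],[0,0,0]]

```text
time: 1.35
ee_pos: [0.4614, -0.2856, 0.3308]
orientation: [0.0, 0.731, 0.682, -0.0]
force: [0.2, 0.0, -1.1]
grip_width: 0.0855
```

```bash
cat >> h.py <<'E'
def wshot(n):
    c=env.get_calibration('wrist'); p,d=env.capture('wrist'); save(n,p); np.savez(n+'.npz',p=p,d=d,**c); return c,p,d
def ray(c,u,v):
    f=210/np.tan(np.radians(float(c['fov_y']))/2)
    x,y=u-c['cx'],v-c['cy']; r=np.hypot(x,y); th=r/f; k=np.sin(th)/max(r,1e-9)
    return np.array([x*k,y*k,np.cos(th)])@c['R'], -np.array(c['R']).T@c['t']
def wplane(c,u,v,z):
    d,o=ray(c,u,v); return o+d*(z-o[2])/d[2]
def wproj(c,X):
    f=210/np.tan(np.radians(float(c['fov_y']))/2)
    Y=np.atleast_2d(X)@np.array(c['R']).T+c['t']; rr=np.hypot(Y[:,0],Y[:,1]); th=np.arctan2(rr,Y[:,2])
    return np.stack([c['cx']+f*th*Y[:,0]/rr,c['cy']+f*th*Y[:,1]/rr],-1)
def tri(obs):
    A=np.zeros((3,3));b=np.zeros(3)
    for d,o in obs:
        M=np.eye(3)-np.outer(d,d)/ (d@d);A+=M;b+=M@o
    X=np.linalg.solve(A,b); return X
def pray(c,u,v):
    f=210/np.tan(np.radians(float(c['fov_y']))/2)
    return np.array([(u-c['cx'])/f,(v-c['cy'])/f,1])@c['R'], -np.array(c['R']).T@c['t']
E
python3 - <<'E'
from h import *
wshot('wst1'); q=env.sense(); print(q['time'],q['ee_pos'],q['joint_pos'])
plan([.521,-.286,.33],86,2)
E
```

```text
1.4 [ 0.46097338 -0.28626081  0.33043364] [-6.01213438e-01 -2.67726549e-02  1.78608698e+00 -6.82336419e-04
  1.38269940e+00 -5.30920448e-01]
[[[0.04,0.6,0.0],[0.0,0.0,0.0]],[[0.05,0.6,0.01],[-0.01,0.0,0.0]]]
end [ 0.5211 -0.286   0.3299]
```

View pics/wst1.png

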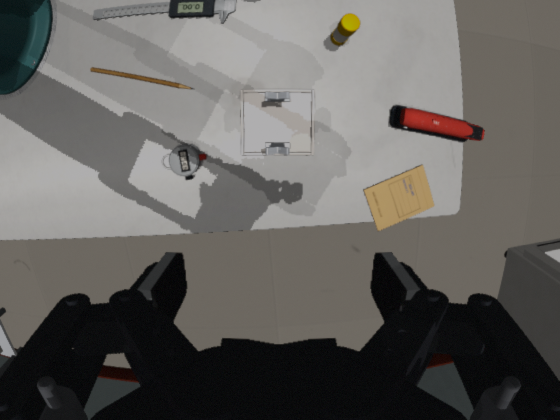

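The wrist view shows the stand at (278,122), with posts at about (277,98) and (277,149). I'll take two lower views for accuracy.

Run:
```python
from h import *
plan([.43,-.29,.24],86,3)
plan([.49,-.29,.24],86,2,start=([.43,-.29,.24],86))
```

```text
[[[-0.04,-0.2,0.6],[0.0,0.0,0.0]],[[-0.04,-0.21,0.61],[0.0,0.0,0.0]],[[-0.04,-0.2,0.6],[-0.01,0.0,0.0]]]
end [ 0.4301 -0.2901  0.24  ]
[[[0.04,0.6,0.0],[0.0,0.0,0.0]],[[0.04,0.6,0.0],[0.0,0.0,0.0]]]
end [ 0.4901 -0.2902  0.24  ]
```

Emit:
play_rows:
  increments:
    - [[-0.04,-0.2,0.6],[0,0,0]]
    - [[-0.04,-0.21,0.6],[0,0,0]]
    - [[-0.04,-0.2,0.6],[0,0,0]]
    - [[0,0,0],[0,0,0]]
    - [[0,0,0],[0,0,0]]

```text
time: 1.9
ee_pos: [0.4296, -0.2907, 0.2404]
orientation: [-0.001, 0.732, 0.681, -0.0]
force: [0.4, 0.0, 0.6]
grip_width: 0.0851
```

Run:
```python
from h import *
c,p,d=wshot('wst2'); crop('wst2c',p,150,0,260,200,3)
```

Emit:
play_rows:
  increments:
    - [[0.04,0.6,0],[0,0,0]]
    - [[0.04,0.6,0],[0,0,0]]
    - [[0,0,0],[0,0,0]]
    - [[0,0,0],[0,0,0]]

```text
time: 2.35
ee_pos: [0.4919, -0.2909, 0.2427]
orientation: [0.001, 0.731, 0.682, 0.0]
force: [1.0, -0.4, -0.3]
grip_width: 0.0855
```

Run:
```python
from h import *
c,p,d=wshot('wst3'); crop('wst3c',p,150,0,260,200,3)
print(env.sense()['ee_pos'])
plan([.625,-.06,.33],77.5,7)
```

```text
[ 0.49112359 -0.29070579  0.24220291]
[[[0.68,0.34,-0.25],[0.0,0.0,0.15]],[[0.69,0.32,-0.25],[0.0,0.0,0.15]],[[0.7,0.3,-0.25],[0.0,0.0,0.16]],[[0.71,0.3,-0.25],[0.01,0.0,0.15]],[[0.71,0.27,-0.26],[0.0,0.0,0.15]]]
[[[0.71,0.26,-0.25],[0.0,0.01,0.15]],[[0.72,0.25,-0.25],[0.0,0.0,0.15]]]
end [ 0.625  -0.0602  0.3301]
```

View pics/wst2c.png

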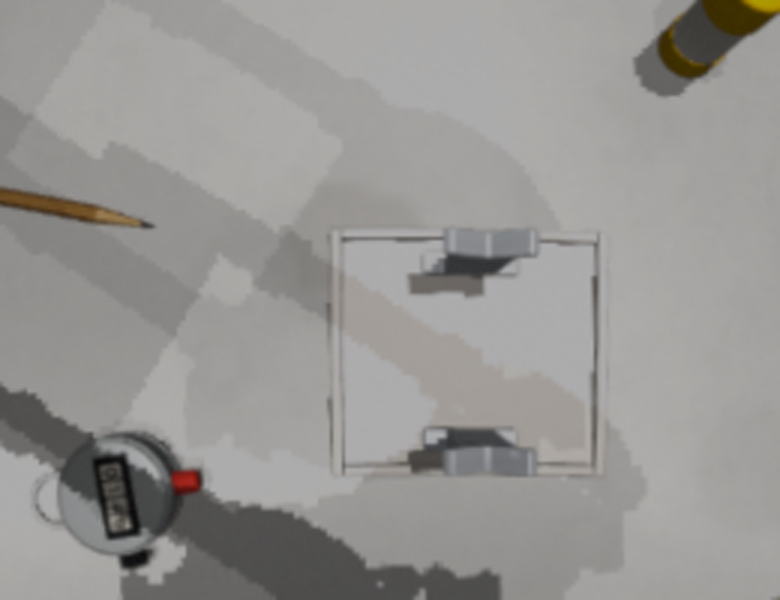

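View pics/wst3c.png

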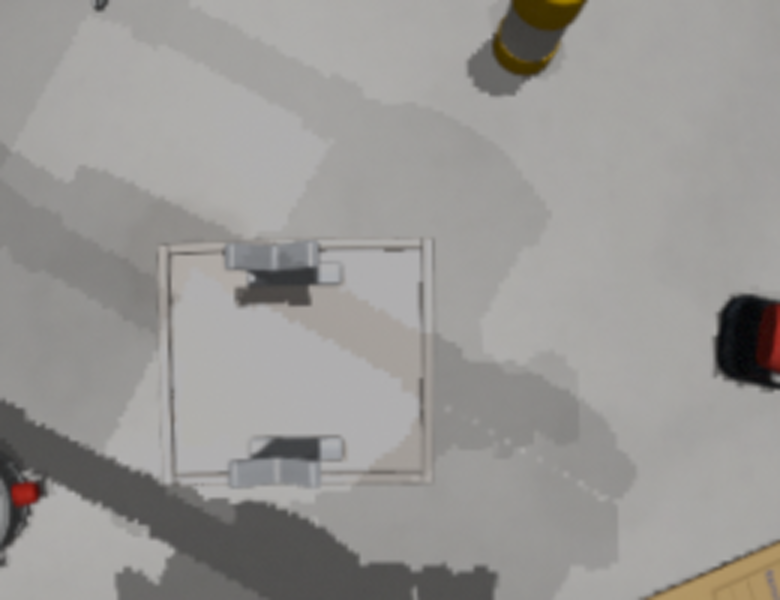

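The crops show both post notch valleys: view 2 at (488,244) and (489,461), view 3 at (274,256) and (274,473), in 3x crop pixels.

Run:
```python
from h import *
a=np.load('wst2.npz');b=np.load('wst3.npz')
k=lambda c,x,y:ray(c,150+(x-1)/3,(y-1)/3)
for p,q in (((488,244),(274,256)),((489,461),(274,473))): print('valley',tri([k(a,*p),k(b,*q)]).round(4))
# end notch tops: left/right
for p,q in (((444,244),(228,256)),((537,244),(319,254)),((445,461),(231,473)),((535,461),(319,471))): print('post ends',tri([k(a,*p),k(b,*q)]).round(4))
for nm,c,L in (('a',a,[(332,231),(605,234),(602,474),(333,474)]),('b',b,[(161,245),(432,239),(432,482),(170,483)])):
    P=np.array([wplane(c,150+(x-1)/3,(y-1)/3,.01) for x,y in L]); e=P[1]-P[0]+P[2]-P[3]; f=P[0]-P[3]+P[1]-P[2]
    print(P.mean(0).round(4),np.degrees(np.arctan2(e[1],e[0])),np.degrees(np.arctan2(f[1],f[0]))-90, np.linalg.norm(e)/2,np.linalg.norm(f)/2)
```

```text
valley [ 0.4666 -0.1935  0.0735]
valley [ 0.4622 -0.2573  0.0803]
post ends [ 0.4535 -0.1928  0.0772]
post ends [ 0.4801 -0.1946  0.0791]
post ends [ 0.4494 -0.2564  0.0801]
post ends [ 0.4755 -0.2578  0.0815]
[ 0.4646 -0.2257  0.01  ] -3.576568984481848 -3.9257410971711693 0.09825949808732277 0.08821406942988956
[ 0.4654 -0.2255  0.01  ] -4.075807237472433 -3.350058670710098 0.09730038684234457 0.08841688577611871
```

Emit:
play_rows:
  increments:
    - [[0.68,0.34,-0.25],[0,0,0.15]]
    - [[0.69,0.32,-0.25],[0,0,0.15]]
    - [[0.7,0.3,-0.25],[0,0,0.16]]
    - [[0.71,0.3,-0.25],[0,0,0.15]]
    - [[0.71,0.27,-0.26],[0,0,0.15]]

```text
time: 2.9
ee_pos: [0.5861, -0.1245, 0.3052]
orientation: [0.0, 0.767, 0.641, 0.0]
force: [0.3, 0.1, 0.6]
grip_width: 0.0855
```

Emit:
play_rows:
  increments:
    - [[0.71,0.26,-0.25],[0,0,0.15]]
    - [[0.72,0.25,-0.25],[0,0,0.15]]
    - [[0,0,0],[0,0,0]]
    - [[0,0,0],[0,0,0]]

```text
time: 3.3
ee_pos: [0.6243, -0.0596, 0.3297]
orientation: [0.001, 0.779, 0.627, 0.0]
force: [0.5, 0.0, -1.0]
grip_width: 0.0855
```

Run:
```python
from h import *
c,p,d=wshot('wh1'); crop('wh1c',p,150,0,260,200,3)
print(env.sense()['ee_pos'])
plan([.685,-.06,.33],77.5,2)
```

```text
[ 0.62375544 -0.06033981  0.32898338]
[[[0.14,0.6,-0.01],[0.0,0.0,0.0]],[[0.13,0.59,-0.01],[0.0,0.01,0.0]]]
end [ 0.6848 -0.06    0.33  ]
```

View pics/wh1c.png

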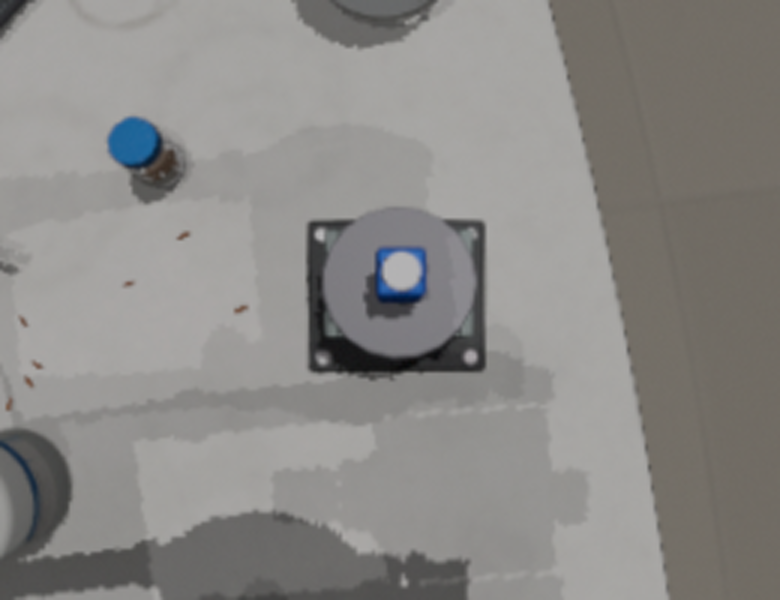

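The crop shows the rod's handle cap at (402,271), the collar centred at (400,282), and the holder foot square in the picture. Now a second view.

Emit:
play_rows:
  increments:
    - [[0.14,0.6,-0.01],[0,0,0]]
    - [[0.13,0.59,-0.01],[0,0,0]]
    - [[0,0,0],[0,0,0]]
    - [[0,0,0],[0,0,0]]

```text
time: 3.75
ee_pos: [0.6845, -0.0611, 0.3286]
orientation: [-0.001, 0.78, 0.625, -0.001]
force: [0.6, 0.3, -0.2]
grip_width: 0.0853
```

Run:
```python
from h import *
c,p,d=wshot('wh2'); crop('wh2c',p,150,0,260,200,3)
print(env.sense()['ee_pos'])
```

```text
[ 0.68424503 -0.06084055  0.32898899]
```

View pics/wh2c.png

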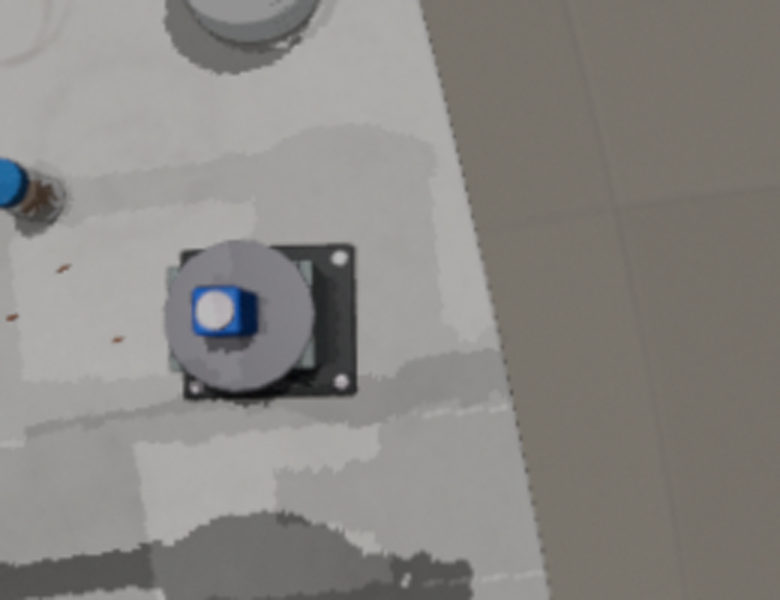

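Run:
```python
from h import *
a=np.load('wh1.npz');b=np.load('wh2.npz')
k=lambda c,x,y:ray(c,150+(x-1)/3,(y-1)/3)
for n,p,q in (('cap',(402,271),(214,310)),('collar',(400,282),(240,315)),('fTL',(309,221),(182,250)),('fTR',(485,221),(354,244)),('fBR',(486,372),(356,395)),('fBL',(309,371),(183,399))): print(n,tri([k(a,*p),k(b,*q)]).round(4))
for nm,c,L in (('a',a,[(309,221),(485,221),(486,372),(309,371)]),('b',b,[(182,250),(354,244),(356,395),(183,399)])):
    P=np.array([wplane(c,150+(x-1)/3,(y-1)/3,.008) for x,y in L]); e=P[1]-P[0]+P[2]-P[3]; f=P[0]-P[3]+P[1]-P[2]
    print(P.mean(0).round(4),np.degrees(np.arctan2(e[1],e[0])),np.degrees(np.arctan2(f[1],f[0]))-90, np.linalg.norm(e)/2,np.linalg.norm(f)/2)
for (c,l) in ((a,(400,282)),(b,(240,315))): print(wplane(c,150+l[0]/3,l[1]/3,.094))
for (c,l) in ((a,(402,271)),(b,(214,310))): print(wplane(c,150+l[0]/3,l[1]/3,.140))
plan([.541,.227,.36],124.5,7,start=([.685,-.06,.33],77.5))
```

```text
cap [0.6496 0.0296 0.1429]
collar [0.6499 0.0297 0.0897]
fTL [0.6186 0.0721 0.0026]
fTR [0.6955 0.0547 0.0089]
fBR [ 0.6814 -0.0125  0.0104]
fBL [0.6037 0.0045 0.0064]
[0.65   0.0293 0.008 ] -12.386257732981527 -12.146069907747588 0.07918476981066569 0.06881217622856077
[0.6501 0.0297 0.008 ] -12.253701822029624 -12.484568644802238 0.07843730282522335 0.06859246421673858
[0.65001787 0.02889136 0.094     ]
[0.65074569 0.02902183 0.094     ]
[0.64992465 0.02928656 0.14      ]
[0.64934898 0.02951709 0.14      ]
[[[0.71,-0.58,-0.09],[0.0,0.0,-0.84]],[[0.78,-0.49,-0.08],[0.0,0.0,-0.84]],[[0.82,-0.4,-0.09],[0.0,0.0,-0.84]],[[0.87,-0.3,-0.08],[0.0,0.0,-0.84]],[[0.9,-0.19,-0.09],[0.0,0.0,-0.84]]]
[[[0.91,-0.09,-0.08],[0.0,0.0,-0.84]],[[0.92,0.02,-0.09],[0.0,0.0,-0.84]]]
end [0.541  0.2272 0.36  ]
```

Emit:
play_rows:
  increments:
    - [[0.71,-0.58,-0.09],[0,0,-0.84]]
    - [[0.78,-0.49,-0.08],[0,0,-0.84]]
    - [[0.82,-0.4,-0.09],[0,0,-0.84]]
    - [[0.87,-0.3,-0.08],[0,0,-0.84]]
    - [[0.9,-0.19,-0.09],[0,0,-0.84]]

```text
time: 4.3
ee_pos: [0.5804, 0.146, 0.3517]
orientation: [0.0, 0.564, 0.826, -0.0]
force: [0.5, 0.2, 0.4]
grip_width: 0.0852
```

Emit:
play_rows:
  increments:
    - [[0.91,-0.09,-0.08],[0,0,-0.84]]
    - [[0.92,0.02,-0.09],[0,0,-0.84]]
    - [[0,0,0],[0,0,0]]
    - [[0,0,0],[0,0,0]]

```text
time: 4.7
ee_pos: [0.5403, 0.2277, 0.3604]
orientation: [0.001, 0.465, 0.885, 0.0]
force: [0.8, -0.1, 0.2]
grip_width: 0.0856
```

Run:
```python
from h import *
c,p,d=wshot('wt1'); crop('wt1c',p,150,0,260,200,3)
print(env.sense()['ee_pos'])
plan([.489,.2,.36],124.3,2)
```

```text
[0.54086431 0.22680715 0.36002282]
[[[0.07,-0.58,0.0],[0.0,0.0,0.01]],[[0.08,-0.58,0.0],[0.0,0.01,0.02]]]
end [0.4888 0.2002 0.36  ]
```

View pics/wt1c.png

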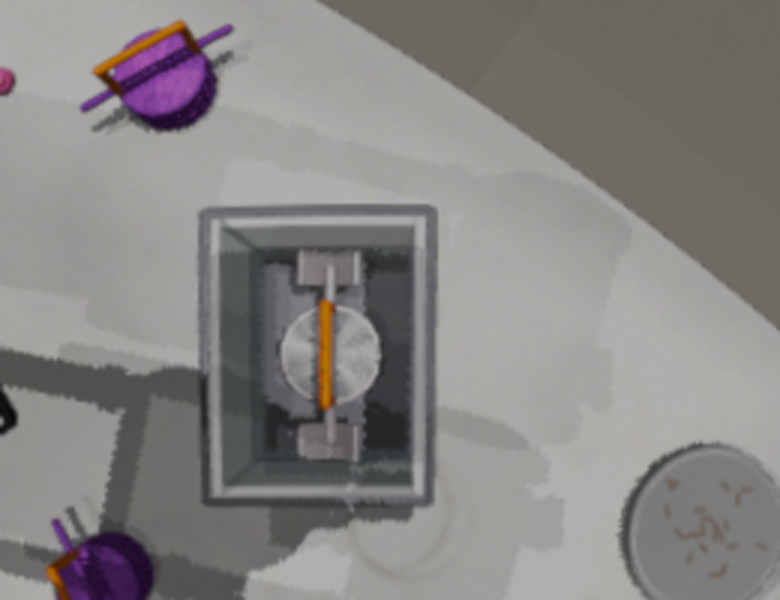

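The crop shows the tank rim corners near (200,209), (437,206), (432,503) and (205,503). The orange bar runs from (327,301) to (325,408).

Emit:
play_rows:
  increments:
    - [[0.07,-0.58,0],[0,0,0]]
    - [[0.08,-0.58,0],[0,0,0]]
    - [[0,0,0],[0,0,0]]
    - [[0,0,0],[0,0,0]]

```text
time: 5.15
ee_pos: [0.4898, 0.1993, 0.3599]
orientation: [0.0, 0.467, 0.884, 0.0]
force: [0.9, 0.4, 0.1]
grip_width: 0.0853
```

Run:
```python
from h import *
c,p,d=wshot('wt2'); crop('wt2c',p,150,0,260,200,3)
print(env.sense()['ee_pos'])
```

```text
[0.49018622 0.19979117 0.35989682]
```

View pics/wt2c.png

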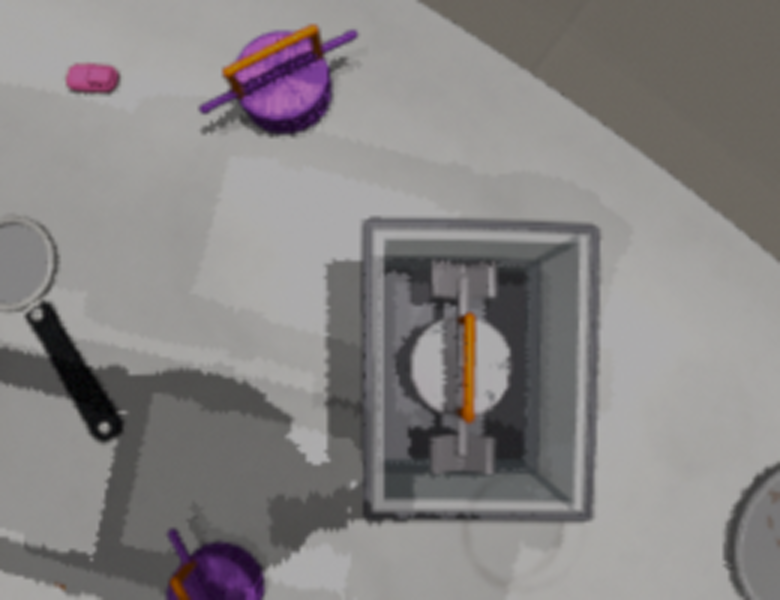

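Run:
```python
from h import *
a=np.load('wt1.npz');b=np.load('wt2.npz')
k=lambda c,x,y:ray(c,150+(x-1)/3,(y-1)/3)
for n,p,q in (('bar+',(327,301),(470,315)),('bar-',(325,408),(468,420)),('ax+',(331,266),(464,278)),('ax-',(331,440),(462,453))): print(n,tri([k(a,*p),k(b,*q)]).round(4))
for nm,c,L in (('a',a,[(200,209),(437,206),(432,503),(205,503)]),('b',b,[(364,218),(600,226),(592,521),(366,516)])):
    P=np.array([wplane(c,150+(x-1)/3,(y-1)/3,.14) for x,y in L]); e=P[1]-P[0]+P[2]-P[3]; f=P[0]-P[3]+P[1]-P[2]
    print(P.mean(0).round(4),np.degrees(np.arctan2(e[1],e[0])),np.degrees(np.arctan2(f[1],f[0]))-90, np.linalg.norm(e)/2,np.linalg.norm(f)/2)
for c,l in ((a,[(327,301),(325,408)]),(b,[(470,315),(468,420)])):
    A=[wplane(c,150+x/3,y/3,.088) for x,y in l]; print((A[0]+A[1])/2, np.degrees(np.arctan2(*(A[0]-A[1])[1::-1]))-90)
plan([.650,.0294,.30],77.7,7)
plan([.650,.0294,.124],77.7,5,start=([.65,.0294,.3],77.7))
```

```text
bar+ [0.4721 0.286  0.0854]
bar- [0.4958 0.2502 0.088 ]
ax+ [0.4624 0.3001 0.055 ]
ax- [0.5055 0.2368 0.0541]
[0.4838 0.2684 0.14  ] 34.30896489000093 34.27708028415506 0.08156781836601709 0.10484771553544113
[0.4838 0.2685 0.14  ] 33.70176842011404 34.397712358130676 0.08166746905454442 0.10531147383679051
[0.48461263 0.26793038 0.088     ] 33.25232260135495
[0.48434561 0.26801736 0.088     ] 33.826127769340545
[[[-0.66,0.1,0.17],[0.0,0.0,0.83]],[[-0.64,0.18,0.17],[0.0,0.0,0.84]],[[-0.62,0.25,0.17],[0.0,0.0,0.83]],[[-0.59,0.32,0.18],[0.0,0.0,0.84]],[[-0.54,0.39,0.17],[0.0,0.0,0.83]]]
[[[-0.5,0.45,0.17],[0.01,0.0,0.83]],[[-0.44,0.5,0.17],[0.0,0.0,0.84]]]
end [0.6501 0.0292 0.3   ]
[[[0.0,0.0,0.7],[0.0,0.0,0.0]],[[0.0,0.0,0.71],[0.0,0.0,0.0]],[[0.0,0.0,0.7],[0.0,0.0,0.0]],[[0.0,0.0,0.71],[0.0,0.0,0.0]],[[0.0,0.0,0.7],[0.0,0.0,0.0]]]
end [0.65   0.0294 0.124 ]
```

The tank is at (0.484, 0.268), yaw 34.1°, and the bar middle at (0.484, 0.268, about 0.087). Now I'll fetch the rod.

Emit:
play_rows:
  increments:
    - [[-0.66,0.1,0.17],[0,0,0.83]]
    - [[-0.64,0.18,0.17],[0,0,0.84]]
    - [[-0.62,0.25,0.17],[0,0,0.83]]
    - [[-0.59,0.32,0.18],[0,0,0.84]]
    - [[-0.54,0.39,0.17],[0,0,0.83]]
  fingers: 0.6
  newtons: 70

```text
time: 5.7
ee_pos: [0.6058, 0.0778, 0.3159]
orientation: [0.0, 0.702, 0.712, -0.0]
force: [0.0, 0.0, -0.6]
grip_width: 0.0512
```

Emit:
play_rows:
  increments:
    - [[-0.5,0.45,0.17],[0,0,0.83]]
    - [[-0.44,0.5,0.17],[0,0,0.84]]
    - [[0,0,0],[0,0,0]]
    - [[0,0,0],[0,0,0]]

```text
time: 6.1
ee_pos: [0.6505, 0.0296, 0.2984]
orientation: [-0.001, 0.778, 0.628, -0.001]
force: [-0.3, 0.3, 0.6]
grip_width: 0.0513
```

Run:
```python
from h import *
q=env.sense(); print(q['ee_pos'],q['grip_width'],q['force'])
plan([.650,.0294,.124],77.7,5)
```

```text
[0.65048655 0.02961613 0.29839097] 0.05134121675462645 [-0.25912842  0.26478098  0.63439032]
[[[0.0,0.0,0.7],[0.0,0.0,0.0]],[[0.0,0.0,0.7],[-0.01,0.0,0.0]],[[0.0,0.0,0.69],[0.0,0.0,0.0]],[[0.0,0.0,0.7],[0.0,0.0,0.01]],[[-0.01,0.0,0.7],[-0.01,0.0,0.0]]]
end [0.6502 0.0291 0.1239]
```

Emit:
play_rows:
  increments:
    - [[0,0,0.9],[0,0,0]]
    - [[0,0,0.9],[0,0,0]]
    - [[0,0,0.8],[0,0,0]]
    - [[0,0,0.5],[0,0,0]]
    - [[-0.01,0,0.38],[0,0,0]]

```text
time: 6.6
ee_pos: [0.6482, 0.0313, 0.1235]
orientation: [-0.001, 0.777, 0.629, -0.001]
force: [0.0, 0.3, -0.0]
grip_width: 0.0516
```

Emit:
play_rows:
  increments:
    - [[0,0,0],[0,0,0]]
    - [[0,0,0],[0,0,0]]

```text
time: 6.8
ee_pos: [0.6498, 0.0309, 0.1263]
orientation: [-0.0, 0.778, 0.629, 0.0]
force: [0.2, 0.2, 0.3]
grip_width: 0.0512
```

Emit:
play_rows:
  increments:
    - [[0,0,0],[0,0,0]]
    - [[0,0,0],[0,0,0]]
    - [[0,0,0],[0,0,0]]
    - [[0,0,0],[0,0,0]]
    - [[0,0,0],[0,0,0]]
  fingers: 0
  newtons: 70

```text
time: 7.3
ee_pos: [0.651, 0.0304, 0.128]
orientation: [0.001, 0.778, 0.628, 0.001]
force: [-1.8, 0.9, 7.3]
grip_width: 0.0149
```

Emit:
play_rows:
  increments:
    - [[0,0,0],[0,0,0]]
    - [[0,0,0],[0,0,0]]

```text
time: 7.5
ee_pos: [0.651, 0.0304, 0.128]
orientation: [0.001, 0.778, 0.628, 0.001]
force: [-1.4, -0.1, 6.0]
grip_width: 0.015
```

Emit:
play_rows:
  increments:
    - [[0,0,-0.4],[0,0,0]]
    - [[0,0,-0.6],[0,0,0]]
    - [[0,0,-0.8],[0,0,0]]
    - [[0,0,-0.8],[0,0,0]]
    - [[0,0,-0.8],[0,0,0]]

```text
time: 8.0
ee_pos: [0.6492, 0.0301, 0.2969]
orientation: [-0.0, 0.778, 0.628, -0.0]
force: [0.9, -0.1, -1.5]
grip_width: 0.0148
```

Emit:
play_rows:
  increments:
    - [[0,0,-0.4],[0,0,0]]
    - [[0,0,0],[0,0,0]]
    - [[0,0,0],[0,0,0]]

```text
time: 8.3
ee_pos: [0.6494, 0.0302, 0.3151]
orientation: [-0.0, 0.778, 0.628, -0.0]
force: [0.4, -0.3, -1.4]
grip_width: 0.015
```

Run:
```python
from h import *
q=env.sense(); print(q['ee_pos'],q['grip_width'],q['force'],q['time'])
c=env.get_calibration('scene');p,d=env.capture('scene');np.savez('s1.npz',p=p,d=d,**c)
u,v=proj(c,q['ee_pos']-[0,0,.08])[0]; print(u,v)
u,v=int(u),int(v); crop('s1c',p,u-50,v-50,100,100,6)
c,p,d=wshot('wr1')
print(env.sense()['ee_pos'])
```

```text
[0.64939646 0.03017487 0.31512521] 0.014980464561983495 [ 0.37140936 -0.25581557 -1.37214016] 8.3
248.0312971267159 144.33787805816007
[0.64839461 0.03018609 0.3128143 ]
```

View pics/s1c.png

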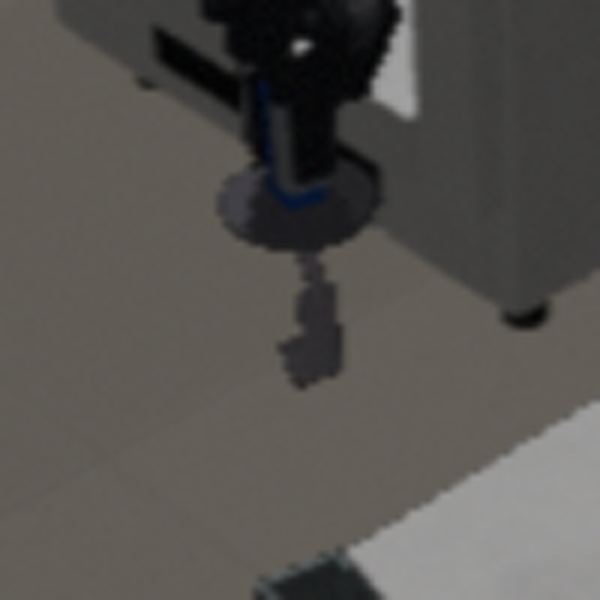

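View pics/wr1.png

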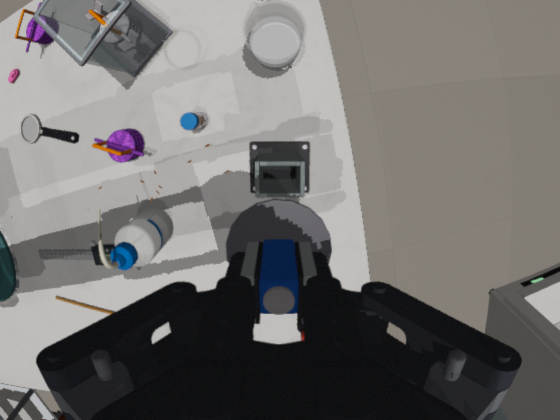

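The scene crop shows the rod held upright, its shank cranked to the right (about (320,300)) and the hook tip to the left (about (285,345)). The wrist picture shows the collar at (278,245). I'll check the hook's direction and height by projection.

Run:
```python
from h import *
s=np.load('s1.npz'); ee=np.array([.6490,.0302,.3138])
y=np.radians(-12.3)
for sg in (1,-1):
  ex=np.array([np.cos(y),np.sin(y),0])*sg
  for off in (.112,.110):
    o=ee-[0,0,off]
    pts=np.array([o+ex*a+np.array([0,0,b]) for a,b in ((.011,.0115),(0,-.0043),(-.0132,.013),(0,.075))])
    uv=proj(s,pts); print(sg,off,((uv-[198,94])*6).round(0).tolist())
c=s
d=s['d'];
for (x,yy) in ((320,300),(325,350),(300,365),(290,348)): 
    u,v=int(198+x/6),int(94+yy/6); print((x,yy),back(s,u,v,d[v,u]).round(4))
```

```text
1 0.112 [[291.0, 335.0], [307.0, 385.0], [322.0, 367.0], [293.0, 207.0]]
1 0.11 [[290.0, 331.0], [307.0, 381.0], [321.0, 362.0], [293.0, 202.0]]
-1 0.112 [[319.0, 367.0], [307.0, 385.0], [288.0, 329.0], [293.0, 207.0]]
-1 0.11 [[319.0, 362.0], [307.0, 381.0], [287.0, 324.0], [293.0, 202.0]]
(320, 300) [0.6373 0.0314 0.2432]
(325, 350) [0.6393 0.0288 0.2192]
(300, 365) [0.6416 0.0383 0.2176]
(290, 348) [0.6563 0.0322 0.2116]
```

The tip points along tool +y, and the rod origin is about 112.5 mm below the TCP. I'll go to above the tank with the hook 16.7 mm short of the bar.

Run:
```python
from h import *
ex=np.array([np.cos(np.radians(34.1)),np.sin(np.radians(34.1)),0])
t=np.array([.4843,.2680,.33])-.0167*ex; print(t)
plan(t,124.1,9)
```

```text
[0.47047139 0.25863733 0.33      ]
[[[0.41,-0.49,-0.04],[0.0,0.0,-0.64]],[[0.46,-0.46,-0.03],[-0.01,0.0,-0.65]],[[0.49,-0.41,-0.04],[0.0,0.0,-0.64]],[[0.53,-0.37,-0.04],[0.0,0.0,-0.64]],[[0.56,-0.31,-0.03],[-0.01,0.0,-0.64]]]
[[[0.59,-0.27,-0.04],[0.0,0.0,-0.65]],[[0.61,-0.21,-0.04],[0.0,-0.01,-0.64]],[[0.62,-0.16,-0.04],[-0.01,0.0,-0.64]],[[0.64,-0.1,-0.04],[0.0,0.0,-0.64]]]
end [0.4703 0.2588 0.3302]
```

Emit:
play_rows:
  increments:
    - [[0.41,-0.49,-0.04],[0,0,-0.64]]
    - [[0.46,-0.46,-0.03],[0,0,-0.65]]
    - [[0.49,-0.41,-0.04],[0,0,-0.64]]
    - [[0.53,-0.37,-0.04],[0,0,-0.64]]
    - [[0.56,-0.31,-0.03],[0,0,-0.64]]

```text
time: 8.9
ee_pos: [0.549, 0.1576, 0.3219]
orientation: [-0.001, 0.618, 0.786, -0.002]
force: [0.2, 0.3, -1.3]
grip_width: 0.0149
```

Emit:
play_rows:
  increments:
    - [[0.59,-0.27,-0.04],[0,0,-0.65]]
    - [[0.61,-0.21,-0.04],[0,0,-0.64]]
    - [[0.62,-0.16,-0.04],[0,0,-0.64]]
    - [[0.64,-0.1,-0.04],[0,0,-0.64]]
    - [[0,0,0],[0,0,0]]

```text
time: 9.4
ee_pos: [0.4685, 0.261, 0.3306]
orientation: [-0.002, 0.467, 0.884, -0.001]
force: [0.4, -1.6, -1.4]
grip_width: 0.015
```

Emit:
play_rows:
  increments:
    - [[0,0,0],[0,0,0]]
    - [[0,0,0],[0,0,0]]

```text
time: 9.6
ee_pos: [0.4714, 0.2581, 0.3313]
orientation: [-0.0, 0.469, 0.883, -0.001]
force: [0.0, -0.2, -1.6]
grip_width: 0.0153
```

Run:
```python
from h import *
q=env.sense(); print(q['ee_pos'],q['orientation'],q['force'],q['time'])
c,p,d=wshot('wt3'); crop('wt3c',p,150,100,260,200,3)
c=env.get_calibration('scene');p,d=env.capture('scene');np.savez('s2.npz',p=p,d=d,**c); crop('s2c',p,165,190,110,150,4)
t=np.array([.47047,.25864,.21]); plan(t,124.1,3)
```

```text
[0.47141155 0.25811924 0.33126548] [-4.80733529e-04  4.69343970e-01  8.83014542e-01 -1.15131781e-03] [ 0.01708663 -0.24535528 -1.5651007 ] 9.6
[[[0.01,0.0,0.81],[0.0,0.0,-0.01]],[[0.01,-0.01,0.81],[-0.01,0.0,0.0]],[[0.01,0.0,0.82],[0.0,0.0,-0.01]]]
end [0.4705 0.2588 0.2098]
```

View pics/wt3c.png

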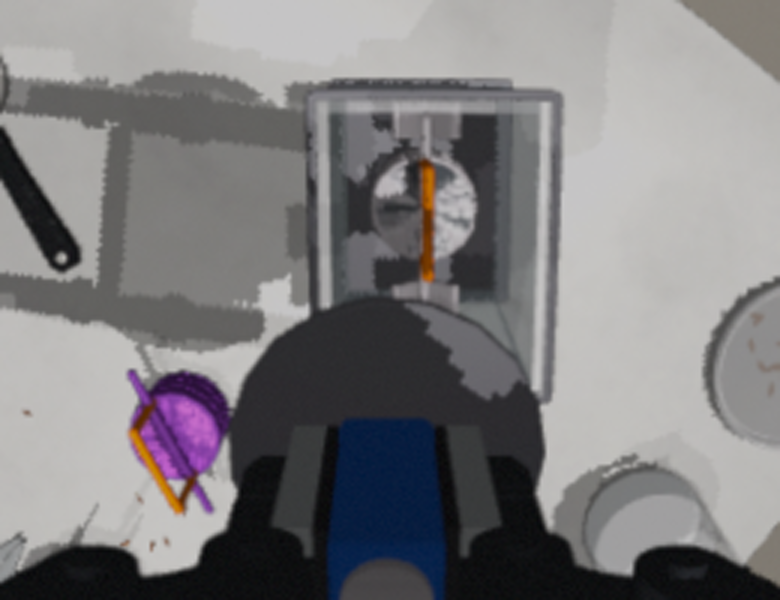

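View pics/s2c.png

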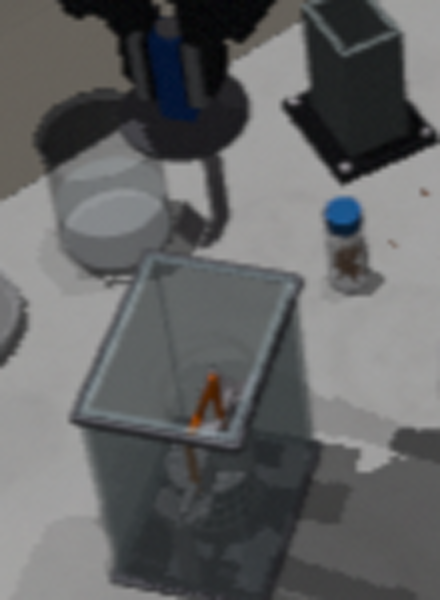

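The wrist crop shows the bar at (428,160) to (428,282), and the collar left of it as planned. The scene crop shows the hook over the tank's far rim at about (200,215). I'll lower partway.

Emit:
play_rows:
  increments:
    - [[0.01,0,0.7],[0,0,0]]
    - [[0.01,0,0.7],[0,0,0]]
    - [[0.01,-0.01,0.5],[0,0,0]]
    - [[0,0,0.3],[0,0,0]]
    - [[0,0,0.2],[0,0,0]]

```text
time: 10.2
ee_pos: [0.4702, 0.259, 0.2113]
orientation: [-0.001, 0.47, 0.883, -0.001]
force: [0.3, 0.3, -1.3]
grip_width: 0.0152
```

Emit:
play_rows:
  increments:
    - [[0,0,0],[0,0,0]]
    - [[0,0,0],[0,0,0]]

```text
time: 10.4
ee_pos: [0.4712, 0.26, 0.2139]
orientation: [0.001, 0.469, 0.883, 0.001]
force: [0.7, -0.3, -1.5]
grip_width: 0.0151
```

Run:
```python
from h import *
q=env.sense(); print(q['ee_pos'],q['orientation'],q['force'],q['time'])
c,p,d=wshot('wt4'); crop('wt4c',p,150,100,260,200,3)
L=[wplane(c,*uv,.088) for uv in []]
c=env.get_calibration('scene');p,d=env.capture('scene');np.savez('s3.npz',p=p,d=d,**c); crop('s3c',p,165,190,110,150,4)
```

```text
[0.47116862 0.26000275 0.21393633] [5.31803060e-04 4.69123973e-01 8.83131856e-01 7.34139530e-04] [ 0.6801971  -0.25815338 -1.50943546] 10.4
```

View pics/wt4c.png

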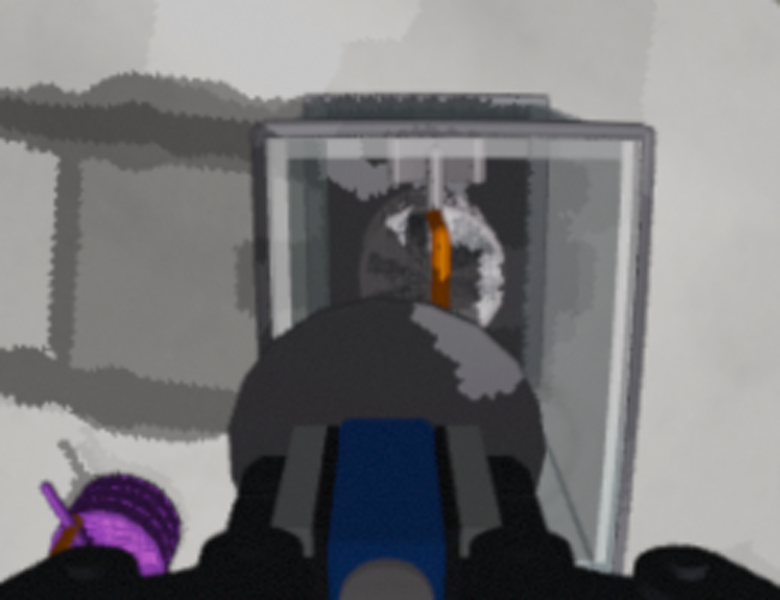

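View pics/s3c.png

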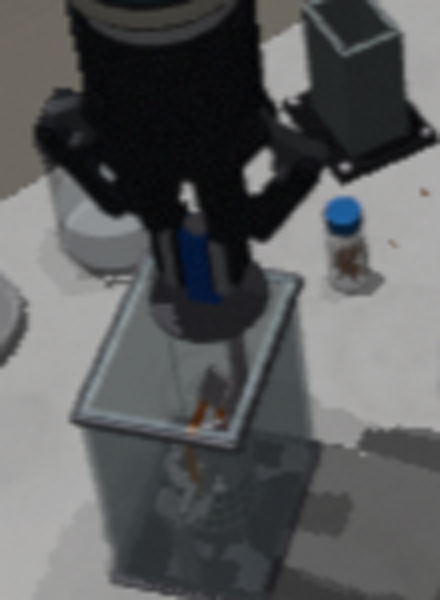

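Run:
```python
from h import *
for n,pts in (('wt3',[(428,165),(428,278)]),('wt4',[(437,218),(441,300)])):
    c=np.load(n+'.npz'); o=-c['R'].T@c['t']; 
    for x,y in pts:
        P=wplane(c,150+(x-1)/3,100+(y-1)/3,.088); 
        tx=c['R'][0]; print(n,P.round(4),'tool y offset from camera',((P-o)@tx).round(4))
q=env.sense();R=Ro.from_quat(q['orientation'],scalar_first=True).as_matrix()
plan([.4706,.2588,.1825],124.1,1)
```

```text
wt3 [0.4709 0.2868 0.088 ] tool y offset from camera 0.0157
wt3 [0.4957 0.2508 0.088 ] tool y offset from camera 0.0161
wt4 [0.469  0.2878 0.088 ] tool y offset from camera 0.0131
wt4 [0.4823 0.2705 0.088 ] tool y offset from camera 0.0144
[[[-0.02,-0.03,0.64],[0.02,0.0,0.0]]]
end [0.4708 0.2587 0.1825]
```

Emit:
play_rows:
  increments:
    - [[-0.01,-0.03,0],[0,0,0]]
    - [[0,0,0.2],[0,0,0]]
    - [[0,0,0.2],[0,0,0]]
    - [[0,0,0.1],[0,0,0]]
    - [[0,0,0.08],[0,0,0]]

```text
time: 11.0
ee_pos: [0.4686, 0.2582, 0.1824]
orientation: [-0.001, 0.469, 0.883, -0.001]
force: [-0.5, -0.1, -1.1]
grip_width: 0.015
```

Emit:
play_rows:
  increments:
    - [[0,0,0],[0,0,0]]
    - [[0,0,0],[0,0,0]]

```text
time: 11.2
ee_pos: [0.4693, 0.2586, 0.1836]
orientation: [-0.0, 0.469, 0.883, -0.0]
force: [-0.7, -0.7, -0.7]
grip_width: 0.0153
```

Run:
```python
from h import *
q=env.sense(); print(q['ee_pos'],q['orientation'],q['force'],q['moment'],q['time'])
c,p,d=wshot('wt5'); crop('wt5c',p,150,100,260,200,3)
c=env.get_calibration('scene');p,d=env.capture('scene');np.savez('s4.npz',p=p,d=d,**c); crop('s4c',p,190,240,70,90,7)
print(env.sense()['ee_pos'])
```

```text
[0.46931343 0.25855418 0.18364905] [-6.63554560e-05  4.68934580e-01  8.83232893e-01 -1.08985192e-04] [-0.65826177 -0.65303653 -0.65756485] [ 0.0138738  -0.01131262 -0.02957695] 11.2
[0.46961178 0.25870982 0.18416274]
```

View pics/wt5c.png

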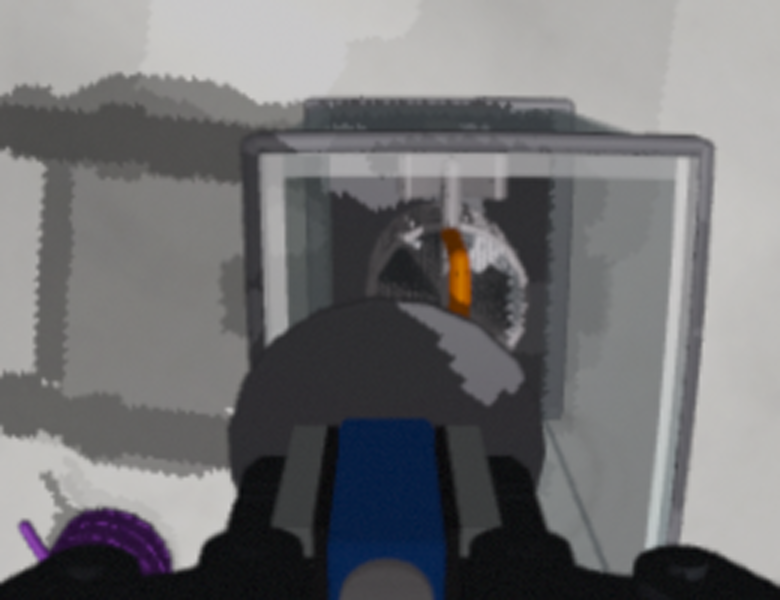

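View pics/s4c.png

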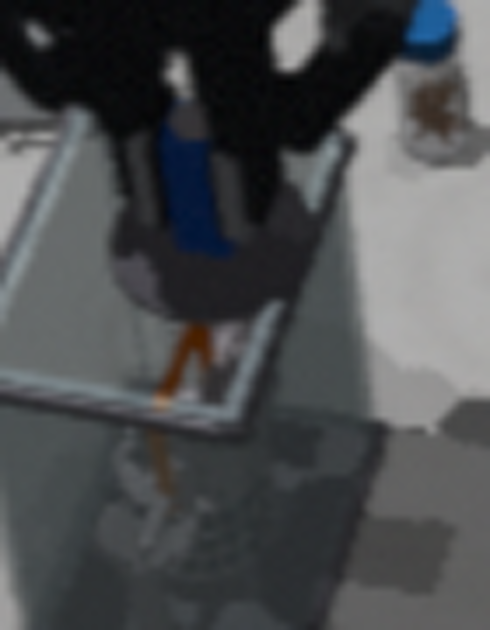

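The bar is undisturbed, at crop (452,235) to (460,310), and the hook is down left of it with no contact force.

Run:
```python
from h import *
c=np.load('wt5.npz'); o=-c['R'].T@c['t']
for x,y in [(459,265),(460,308)]:
        P=wplane(c,150+(x-1)/3,100+(y-1)/3,.088); print(P.round(4),((P-o)@c['R'][0]).round(4))
```

```text
[0.4729 0.2836 0.088 ] 0.0166
[0.479  0.2754 0.088 ] 0.017
```

Offset is 16.8 mm along tool +y. I'll go 1.5 mm lower, shift slowly, and watch the force.

Emit:
play_rows:
  increments:
    - [[0,0,0.03],[0,0,0]]
    - [[0,0.08,0],[0,0,0]]
    - [[0,0.08,0],[0,0,0]]
    - [[0,0,0],[0,0,0]]

```text
time: 11.7
ee_pos: [0.4766, 0.2635, 0.1825]
orientation: [0.0, 0.469, 0.883, 0.0]
force: [0.3, -0.2, -2.1]
grip_width: 0.0152
```

Emit:
play_rows:
  increments:
    - [[0,0.08,0],[0,0,0]]
    - [[0,0.09,0],[0,0,0]]
    - [[0,0,0],[0,0,0]]
    - [[0,0,0],[0,0,0]]

```text
time: 12.1
ee_pos: [0.483, 0.2679, 0.1822]
orientation: [-0.0, 0.469, 0.883, -0.0]
force: [0.3, -0.4, -0.2]
grip_width: 0.0151
```

Run:
```python
from h import *
q=env.sense(); print(q['ee_pos'],q['force'],q['time'])
c,p,d=wshot('wt6'); crop('wt6c',p,150,100,260,200,3)
c=env.get_calibration('scene');p,d=env.capture('scene');np.savez('s5.npz',p=p,d=d,**c); crop('s5c',p,190,240,70,90,7)
```

```text
[0.48302879 0.2678595  0.18220831] [ 0.25053933 -0.44870414 -0.2172973 ] 12.1
```

View pics/wt6c.png

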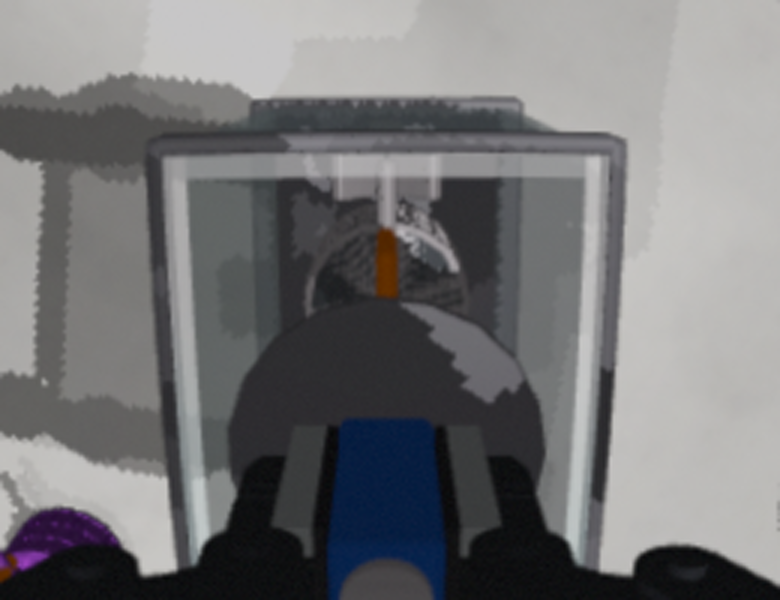

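View pics/s5c.png

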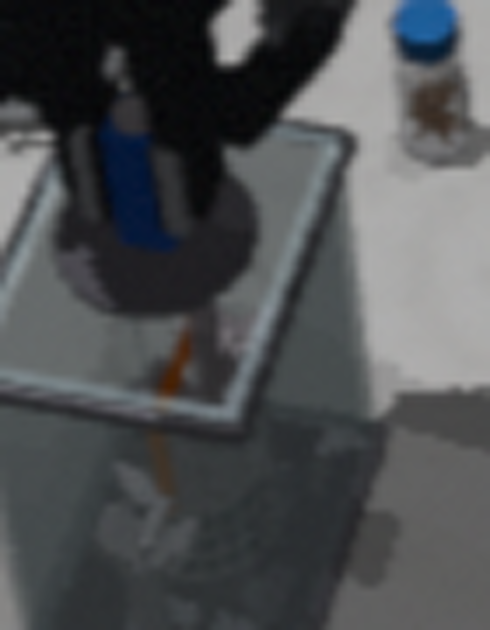

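The bar (column 387) now lines up with the rod axis (388) and hasn't been pushed. I'll lift slowly.

Emit:
play_rows:
  increments:
    - [[0,0,-0.12],[0,0,0]]
    - [[0,0,-0.12],[0,0,0]]
    - [[0,0,-0.14],[0,0,0]]
    - [[0,0,-0.2],[0,0,0]]
    - [[0,0,-0.2],[0,0,0]]

```text
time: 12.7
ee_pos: [0.4829, 0.2678, 0.2222]
orientation: [0.0, 0.469, 0.883, 0.0]
force: [-0.8, -0.2, -2.1]
grip_width: 0.0152
```

Emit:
play_rows:
  increments:
    - [[0,0,-0.2],[0,0,0]]
    - [[0,0,0],[0,0,0]]
    - [[0,0,0],[0,0,0]]

```text
time: 13.0
ee_pos: [0.4832, 0.2679, 0.2318]
orientation: [0.0, 0.469, 0.883, 0.0]
force: [0.1, 1.5, -3.0]
grip_width: 0.0151
```

Run:
```python
from h import *
q=env.sense(); print(q['ee_pos'],q['force'],q['time'])
c,p,d=wshot('wt7'); crop('wt7c',p,150,100,260,200,3)
c=env.get_calibration('scene');p,d=env.capture('scene');np.savez('s6.npz',p=p,d=d,**c); crop('s6c',p,180,220,80,100,6)
```

```text
[0.48320106 0.26791493 0.23181781] [ 0.08885879  1.45140803 -3.04843618] 13.0
```

View pics/wt7c.png

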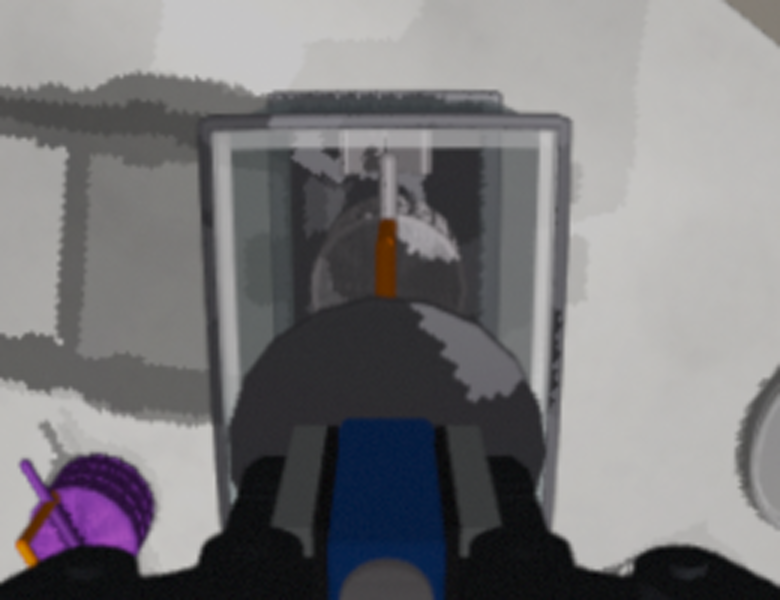

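View pics/s6c.png

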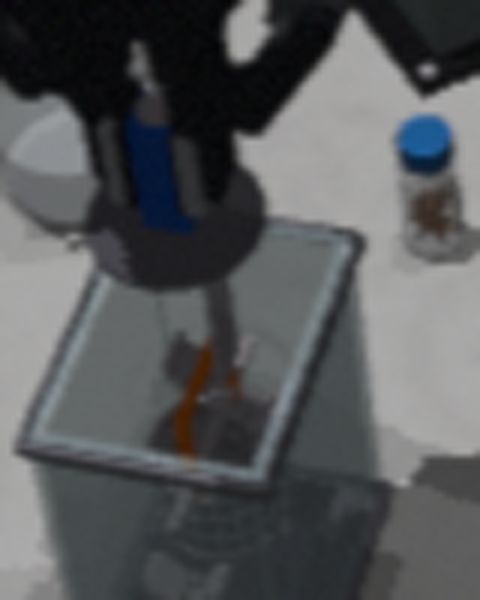

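The axle has come out of the brackets and the basket hangs on the hook: bar at (386,220), force -3 N. I'll lift it out of the tank.

Emit:
play_rows:
  increments:
    - [[0,0,-0.25],[0,0,0]]
    - [[0,0,-0.35],[0,0,0]]
    - [[0,0,-0.4],[0,0,0]]
    - [[0,0,-0.4],[0,0,0]]
    - [[0,0,-0.4],[0,0,0]]

```text
time: 13.6
ee_pos: [0.4828, 0.2677, 0.3225]
orientation: [-0.0, 0.469, 0.883, -0.0]
force: [-0.3, 0.3, -2.9]
grip_width: 0.0153
```

Emit:
play_rows:
  increments:
    - [[0,0,-0.4],[0,0,0]]
    - [[0,0,-0.25],[0,0,0]]
    - [[0,0,-0.15],[0,0,0]]
    - [[0,0,0],[0,0,0]]
    - [[0,0,0],[0,0,0]]

```text
time: 14.1
ee_pos: [0.4827, 0.2676, 0.3604]
orientation: [-0.0, 0.469, 0.883, -0.001]
force: [-0.5, 0.0, -3.2]
grip_width: 0.0148
```

Run:
```python
from h import *
q=env.sense(); print(q['ee_pos'],q['force'],q['time'])
c,p,d=wshot('wt8'); crop('wt8c',p,150,100,260,200,3)
c=env.get_calibration('scene');p,d=env.capture('scene');np.savez('s7.npz',p=p,d=d,**c); crop('s7c',p,170,150,100,130,4)
sx=np.array([.4647,-.2255,.36]); 
# waypoint avoiding the bottle
print(onplane(np.load('top0.npz'),308,240,.15))
plan([.60,.02,.36],105,10)
plan(sx,86.2,10,start=([.6,.02,.36],105))
```

```text
[0.48265193 0.26763888 0.36041916] [-0.48538186  0.04942491 -3.2282979 ] 14.1
[ 0.45189318 -0.01393141  0.15      ]
[[[-0.54,-0.08,0.0],[0.0,0.0,0.24]],[[-0.55,-0.07,0.0],[0.0,0.0,0.24]],[[-0.54,-0.04,0.0],[-0.01,0.0,0.24]],[[-0.55,-0.03,0.0],[0.0,0.0,0.23]],[[-0.55,-0.01,0.0],[0.0,0.0,0.24]]]
[[[-0.55,0.01,0.0],[0.0,0.0,0.24]],[[-0.54,0.02,0.0],[0.0,0.0,0.24]],[[-0.55,0.05,0.0],[0.0,0.0,0.24]],[[-0.54,0.06,0.0],[-0.01,0.0,0.24]],[[-0.55,0.08,0.0],[0.0,0.0,0.23]]]
end [0.5999 0.0197 0.3598]
[[[-0.4,-0.39,0.0],[0.0,0.0,0.24]],[[-0.42,-0.37,0.0],[0.0,0.0,0.23]],[[-0.43,-0.36,0.0],[0.0,0.0,0.23]],[[-0.44,-0.35,0.0],[0.0,0.0,0.24]],[[-0.45,-0.33,0.0],[0.0,0.0,0.23]]]
[[[-0.46,-0.32,0.0],[0.0,0.0,0.24]],[[-0.48,-0.3,0.0],[0.0,0.0,0.23]],[[-0.48,-0.29,0.0],[0.0,0.0,0.24]],[[-0.49,-0.27,0.0],[0.0,0.0,0.23]],[[-0.5,-0.25,0.0],[0.0,0.0,0.24]]]
end [ 0.4649 -0.2255  0.36  ]
```

View pics/wt8c.png

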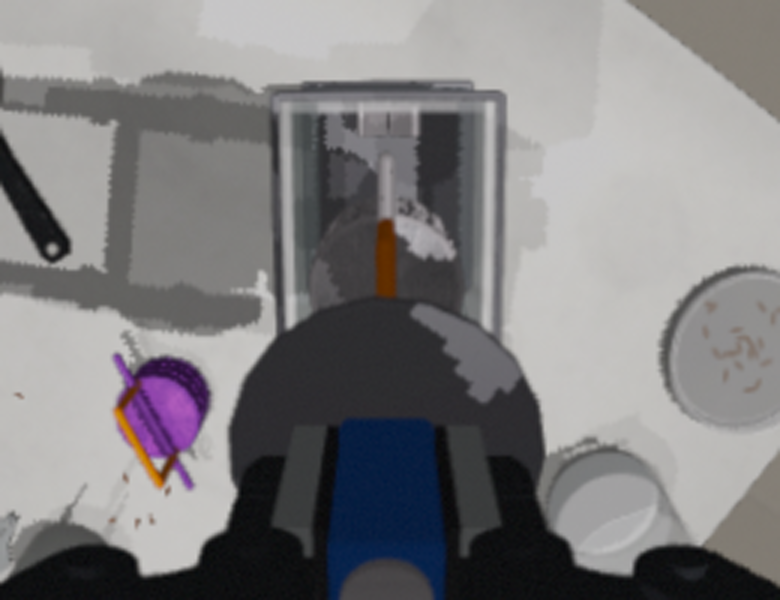

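View pics/s7c.png

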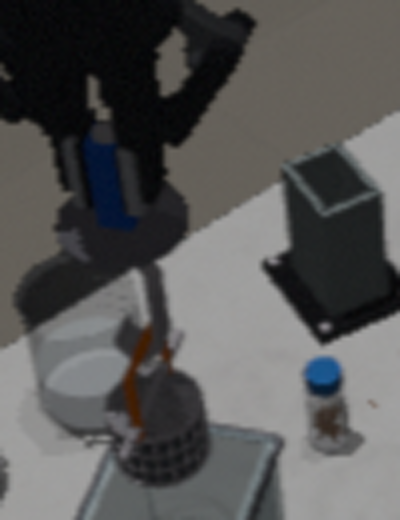

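The basket hangs clear above the tank, at about (155,430) in the scene crop, and the axle end is visible at (386,157) in the wrist crop. I'll carry it to the stand, routing round the wash bottle.

Run:
```python
from h import *
plan([.60,.02,.36],105,15)
plan([.4647,-.2255,.36],86.2,15,start=([.6,.02,.36],105))
```

```text
[[[-0.36,-0.06,0.0],[0.0,0.0,0.16]],[[-0.36,-0.04,0.0],[0.0,0.0,0.16]],[[-0.37,-0.04,0.0],[0.0,0.0,0.16]],[[-0.36,-0.03,0.0],[0.0,0.0,0.16]],[[-0.37,-0.02,0.0],[-0.01,0.0,0.15]]]
[[[-0.36,-0.02,0.0],[0.0,0.0,0.16]],[[-0.37,-0.01,0.0],[0.0,0.0,0.16]],[[-0.36,0.01,0.0],[0.0,0.0,0.16]],[[-0.37,0.01,0.0],[0.0,0.0,0.16]],[[-0.36,0.01,0.0],[0.0,0.0,0.16]]]
[[[-0.37,0.03,0.0],[0.0,0.0,0.16]],[[-0.36,0.03,0.0],[0.0,0.0,0.16]],[[-0.36,0.04,0.0],[-0.01,0.0,0.16]],[[-0.36,0.06,0.0],[0.0,0.0,0.15]],[[-0.37,0.05,0.0],[0.0,0.0,0.16]]]
end [0.5999 0.0198 0.3598]
[[[-0.27,-0.26,0.0],[0.0,0.0,0.16]],[[-0.27,-0.25,0.0],[0.0,0.0,0.15]],[[-0.29,-0.25,0.0],[0.0,0.0,0.16]],[[-0.28,-0.24,0.0],[0.0,0.0,0.16]],[[-0.29,-0.23,0.0],[0.0,0.0,0.15]]]
[[[-0.3,-0.23,0.0],[0.0,0.0,0.16]],[[-0.3,-0.22,0.0],[0.0,0.0,0.16]],[[-0.31,-0.22,0.0],[0.0,0.0,0.15]],[[-0.31,-0.21,0.0],[0.0,0.0,0.16]],[[-0.31,-0.2,0.0],[0.0,0.0,0.16]]]
[[[-0.32,-0.19,0.0],[0.0,0.0,0.15]],[[-0.32,-0.19,0.0],[0.0,0.0,0.16]],[[-0.33,-0.18,0.0],[0.0,0.0,0.16]],[[-0.33,-0.17,0.0],[0.0,0.0,0.15]],[[-0.34,-0.17,0.0],[0.0,0.0,0.16]]]
end [ 0.4646 -0.2256  0.36  ]
```

Emit:
play_rows:
  increments:
    - [[-0.12,-0.02,0],[0,0,0.05]]
    - [[-0.24,-0.04,0],[0,0,0.11]]
    - [[-0.36,-0.04,0],[0,0,0.16]]
    - [[-0.37,-0.04,0],[0,0,0.16]]
    - [[-0.36,-0.03,0],[0,0,0.16]]

```text
time: 14.7
ee_pos: [0.5147, 0.2002, 0.361]
orientation: [0.0, 0.509, 0.861, -0.0]
force: [0.6, 0.4, -2.4]
grip_width: 0.0149
```

Emit:
play_rows:
  increments:
    - [[-0.37,-0.02,0],[0,0,0.15]]
    - [[-0.36,-0.02,0],[0,0,0.16]]
    - [[-0.37,-0.01,0],[0,0,0.16]]
    - [[-0.36,0.01,0],[0,0,0.16]]
    - [[-0.37,0.01,0],[0,0,0.16]]

```text
time: 15.2
ee_pos: [0.5541, 0.1174, 0.361]
orientation: [-0.0, 0.556, 0.831, -0.0]
force: [-0.7, -0.2, -2.9]
grip_width: 0.0149
```

Emit:
play_rows:
  increments:
    - [[-0.36,0.01,0],[0,0,0.16]]
    - [[-0.37,0.03,0],[0,0,0.16]]
    - [[-0.36,0.03,0],[0,0,0.16]]
    - [[-0.36,0.03,0],[0,0,0.16]]
    - [[-0.36,0.0,0],[0,0,0.15]]

```text
time: 15.7
ee_pos: [0.59, 0.0344, 0.3611]
orientation: [-0.0, 0.6, 0.8, -0.0]
force: [-0.1, -0.7, -1.8]
grip_width: 0.0151
```

Emit:
play_rows:
  increments:
    - [[-0.36,-0.08,0],[0,0,0.16]]
    - [[-0.28,-0.18,0],[0,0,0.16]]
    - [[-0.27,-0.24,0],[0,0,0.15]]
    - [[-0.28,-0.24,0],[0,0,0.16]]
    - [[-0.28,-0.24,0],[0,0,0.16]]

```text
time: 16.2
ee_pos: [0.5583, -0.0477, 0.3614]
orientation: [-0.0, 0.643, 0.765, -0.0]
force: [-0.2, 0.7, -3.7]
grip_width: 0.0148
```

Run:
```python
from h import *
q=env.sense(); print(q['ee_pos'],q['force'],q['time'])
plan([.4647,-.2255,.36],86.2,11)
```

```text
[ 0.55828649 -0.0477281   0.36137983] [-0.16196146  0.66823925 -3.6940187 ] 16.2
[[[-0.29,-0.22,0.0],[0.0,0.0,0.16]],[[-0.29,-0.22,0.01],[0.0,0.0,0.15]],[[-0.3,-0.21,0.0],[0.0,0.0,0.16]],[[-0.31,-0.2,0.0],[0.0,0.0,0.15]],[[-0.3,-0.2,0.0],[0.0,0.0,0.16]]]
[[[-0.31,-0.19,0.01],[0.0,0.0,0.15]],[[-0.32,-0.19,0.0],[0.0,0.0,0.16]],[[-0.32,-0.17,0.0],[0.0,0.0,0.16]],[[-0.32,-0.17,0.0],[0.0,0.0,0.15]],[[-0.33,-0.16,0.01],[0.0,0.0,0.16]]]
[[[-0.33,-0.16,0.0],[0.0,0.0,0.15]]]
end [ 0.4647 -0.2255  0.3599]
```

Emit:
play_rows:
  increments:
    - [[-0.29,-0.22,0],[0,0,0.16]]
    - [[-0.29,-0.22,0],[0,0,0.15]]
    - [[-0.3,-0.21,0],[0,0,0.16]]
    - [[-0.31,-0.2,0],[0,0,0.15]]
    - [[-0.3,-0.2,0],[0,0,0.16]]

```text
time: 16.7
ee_pos: [0.5158, -0.1283, 0.3616]
orientation: [0.0, 0.684, 0.729, 0.0]
force: [0.3, 0.9, -2.7]
grip_width: 0.015
```

Emit:
play_rows:
  increments:
    - [[-0.31,-0.19,0],[0,0,0.15]]
    - [[-0.32,-0.19,0],[0,0,0.16]]
    - [[-0.32,-0.17,0],[0,0,0.16]]
    - [[-0.32,-0.17,0],[0,0,0.15]]
    - [[-0.33,-0.16,0],[0,0,0.16]]

```text
time: 17.2
ee_pos: [0.4735, -0.2091, 0.3616]
orientation: [0.0, 0.723, 0.691, 0.0]
force: [0.1, 0.2, -3.8]
grip_width: 0.0152
```

Emit:
play_rows:
  increments:
    - [[-0.22,-0.1,0],[0,0,0.1]]
    - [[-0.11,-0.06,0],[0,0,0.05]]
    - [[0,0,0],[0,0,0]]
    - [[0,0,0],[0,0,0]]
    - [[0,0,0],[0,0,0]]

```text
time: 17.7
ee_pos: [0.4663, -0.2239, 0.3613]
orientation: [-0.0, 0.729, 0.684, 0.0]
force: [-0.6, 0.9, -3.1]
grip_width: 0.0147
```

Emit:
play_rows:
  increments:
    - [[0,0,0],[0,0,0]]
    - [[0,0,0],[0,0,0]]
    - [[0,0,0],[0,0,0]]
    - [[0,0,0],[0,0,0]]
    - [[0,0,0],[0,0,0]]

```text
time: 18.2
ee_pos: [0.4661, -0.2244, 0.3613]
orientation: [-0.0, 0.729, 0.684, -0.0]
force: [-0.4, 0.4, -2.7]
grip_width: 0.0153
```

Run:
```python
from h import *
q=env.sense(); print(q['ee_pos'],q['orientation'],q['force'],q['time'])
c,p,d=wshot('wu1'); crop('wu1c',p,150,100,260,200,3)
c=env.get_calibration('scene');p,d=env.capture('scene');np.savez('s8.npz',p=p,d=d,**c); 
u,v=proj(c,q['ee_pos']-[0,0,.13])[0].astype(int);print(u,v); crop('s8c',p,u-60,v-40,120,140,4)
c=env.get_calibration('top');p,d=env.capture('top');np.savez('t8.npz',p=p,d=d,**c)
print(env.sense()['ee_pos'])
```

```text
[ 0.46611382 -0.22438165  0.36125388] [-3.86228086e-05  7.29458166e-01  6.84025425e-01 -1.39248624e-05] [-0.36318764  0.4488605  -2.70653623] 18.2
389 133
[ 0.46609279 -0.22444576  0.36127036]
```

View pics/wu1c.png

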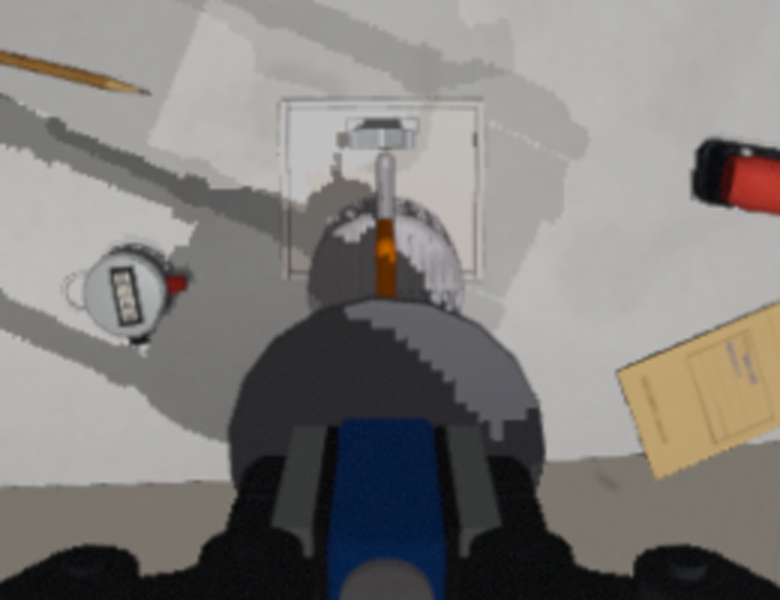

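View pics/s8c.png

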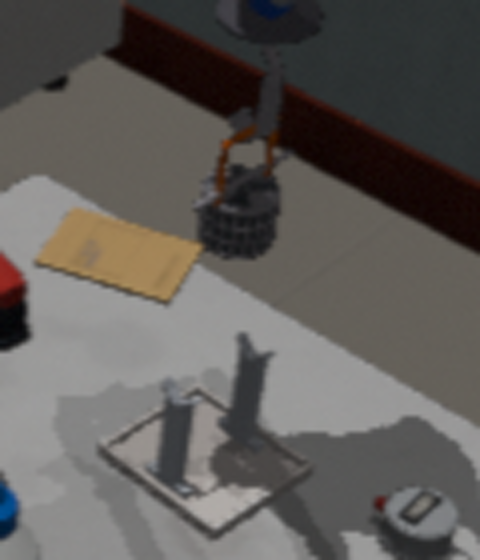

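The crops show the axle end at (386,153), the post valley at about (383,133) and the basket level. I'll measure how far the basket sits off the hook centre along the axle.

Run:
```python
from h import *
c=np.load('wu1.npz'); ee=np.array([.4661,-.2244,.3613]); tx=Rdown(86.2)[:,0]; ty=Rdown(86.2)[:,1]
for z in (.2185,.2205,.2225):
    e=wplane(c,150+(386-1)/3,100+(153-1)/3,z); j=wplane(c,150+385/3,100+(218-1)/3,z+.032)
    print(z,'axle end rel',((e-ee)@tx).round(4),((e-ee)@ty).round(4),'bail top corner',((j-ee)@tx).round(4),((j-ee)@ty).round(4))
v=wplane(c,150+382/3,100+(133-1)/3,.075); print('post +y',v, 'expected',np.array([.4647,-.2255,0])+.032*tx)
s=np.load('s8.npz')
print('lowest drum?')
tgt=np.array([.4647,-.2255,.0])
```

```text
0.2185 axle end rel 0.0396 0.0004 bail top corner 0.0272 0.0004
0.2205 axle end rel 0.0398 0.0004 bail top corner 0.0275 0.0003
0.2225 axle end rel 0.04 0.0004 bail top corner 0.0279 0.0003
post +y [ 0.46755996 -0.19160505  0.075     ] expected [ 0.46682076 -0.19357035  0.        ]
lowest drum?
```

The axle is centred on the hook (end at +39.8 mm). I'll trim sideways and lower to just above the notches.

Emit:
play_rows:
  increments:
    - [[-0.02,-0.03,0.2],[0,0,0]]
    - [[0,0,0.35],[0,0,0]]
    - [[0,0,0.4],[0,0,0]]
    - [[0,0,0.4],[0,0,0]]
    - [[0,0,0.4],[0,0,0]]

```text
time: 18.85
ee_pos: [0.4641, -0.2252, 0.2722]
orientation: [-0.0, 0.73, 0.684, -0.0]
force: [-0.7, 0.0, -2.0]
grip_width: 0.0154
```

Emit:
play_rows:
  increments:
    - [[0,0,0.4],[0,0,0]]
    - [[0,0,0.2],[0,0,0]]
    - [[0,0,0.14],[0,0,0]]
    - [[0,0,0],[0,0,0]]
    - [[0,0,0],[0,0,0]]

```text
time: 19.35
ee_pos: [0.465, -0.2256, 0.2375]
orientation: [0.001, 0.73, 0.684, 0.0]
force: [0.2, -1.3, -2.6]
grip_width: 0.0149
```

Emit:
play_rows:
  increments:
    - [[0,0,0],[0,0,0]]
    - [[0,0,0],[0,0,0]]
    - [[0,0,0],[0,0,0]]

```text
time: 19.65
ee_pos: [0.4649, -0.2255, 0.2375]
orientation: [0.001, 0.729, 0.684, 0.0]
force: [-0.4, -0.9, -2.6]
grip_width: 0.0149
```

Run:
```python
from h import *
q=env.sense(); print(q['ee_pos'],q['orientation'],q['force'],q['time'])
c,p,d=wshot('wu2'); crop('wu2c',p,150,100,260,200,3)
c=env.get_calibration('scene');p,d=env.capture('scene');np.savez('s9.npz',p=p,d=d,**c); 
crop('s9c',p,335,140,90,100,6)
```

```text
[ 0.46487396 -0.22552233  0.2374878 ] [5.88296595e-04 7.29498427e-01 6.83982210e-01 1.89366439e-04] [-0.35268664 -0.88214575 -2.55394795] 19.65
```

View pics/wu2c.png

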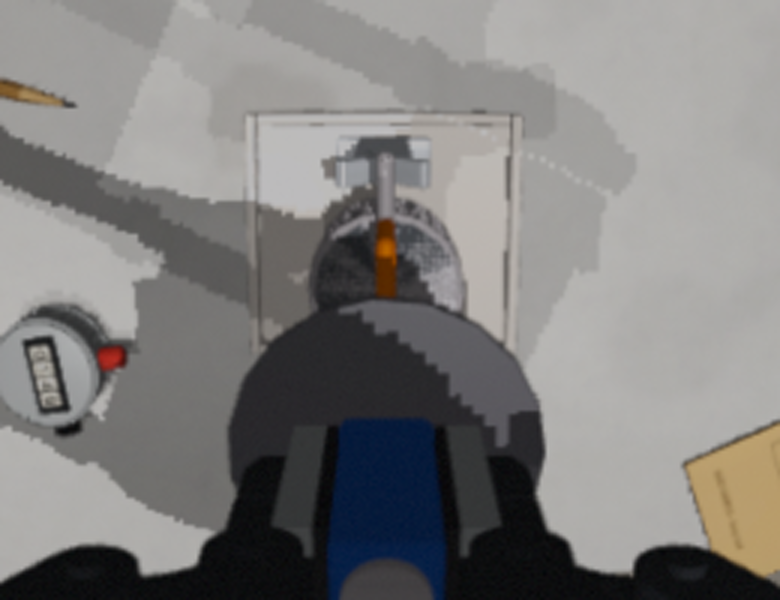

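View pics/s9c.png

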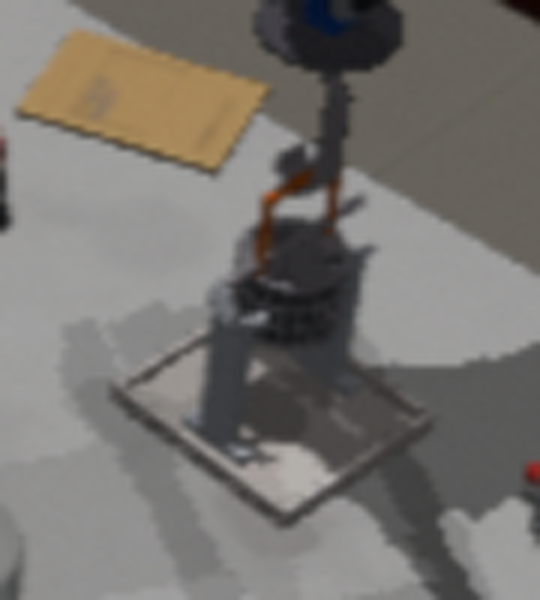

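The axle (column 386) is over the post notch (columns 336 to 432, centre 384), and the drum sits between the posts. I'll lower to seat it.

Emit:
play_rows:
  increments:
    - [[0,0,0.12],[0,0,0]]
    - [[0,0,0.12],[0,0,0]]
    - [[0,0,0.12],[0,0,0]]
    - [[0,0,0.12],[0,0,0]]
    - [[0,0,0],[0,0,0]]

```text
time: 20.25
ee_pos: [0.4639, -0.225, 0.2115]
orientation: [-0.001, 0.73, 0.684, -0.0]
force: [0.9, -0.1, -1.7]
grip_width: 0.0153
```

Emit:
play_rows:
  increments:
    - [[0,0,0.08],[0,0,0]]
    - [[0,0,0],[0,0,0]]
    - [[0,0,0],[0,0,0]]

```text
time: 20.55
ee_pos: [0.4646, -0.2254, 0.2089]
orientation: [0.0, 0.73, 0.684, 0.0]
force: [0.1, -0.8, -1.6]
grip_width: 0.0154
```

Run:
```python
from h import *
q=env.sense(); print(q['ee_pos'],q['orientation'],q['force'],q['time'])
c,p,d=wshot('wu3'); crop('wu3c',p,150,100,260,200,3)
c=env.get_calibration('scene');p,d=env.capture('scene');np.savez('s10.npz',p=p,d=d,**c); 
crop('s10c',p,335,140,90,100,6)
```

```text
[ 0.46463994 -0.22538644  0.20894666] [1.14797462e-04 7.29508872e-01 6.83971336e-01 5.97300726e-05] [ 0.10640266 -0.83898351 -1.62038241] 20.55
```

View pics/wu3c.png

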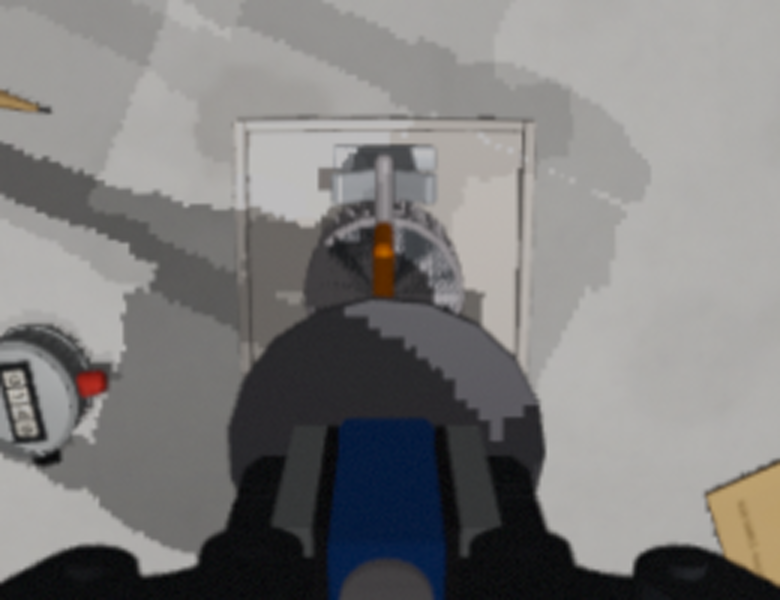

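View pics/s10c.png

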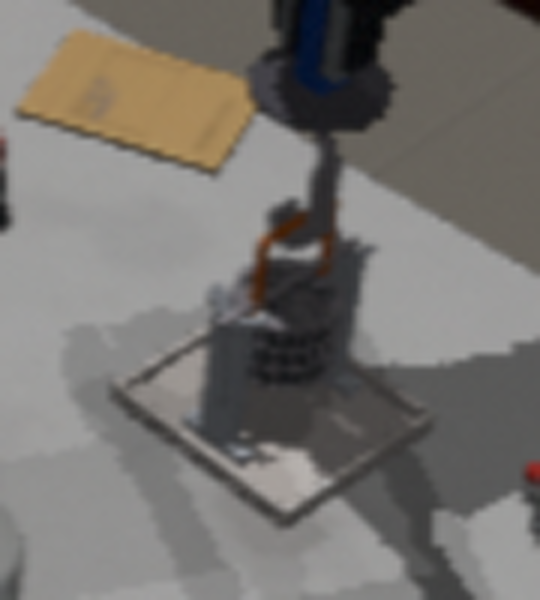

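The force has dropped from -2.6 to -1.6 N, and the axle lies in the notches in both views. I'll lower the hook clear below the bar.

Emit:
play_rows:
  increments:
    - [[0,0,0.08],[0,0,0]]
    - [[0,0,0.08],[0,0,0]]
    - [[0,0,0.06],[0,0,0]]
    - [[0,0,0],[0,0,0]]
    - [[0,0,0],[0,0,0]]

```text
time: 21.15
ee_pos: [0.4644, -0.2253, 0.1975]
orientation: [-0.0, 0.73, 0.684, -0.0]
force: [0.1, -0.3, -1.7]
grip_width: 0.015
```

Run:
```python
from h import *
q=env.sense(); print(q['ee_pos'],q['orientation'],q['force'],q['time'])
c,p,d=wshot('wu4'); crop('wu4c',p,150,100,260,200,3)
c=env.get_calibration('scene');p,d=env.capture('scene');np.savez('s11.npz',p=p,d=d,**c); 
crop('s11c',p,360,150,60,60,10)
```

```text
[ 0.46439274 -0.22526722  0.19753092] [-2.32639284e-04  7.29510725e-01  6.83969329e-01 -7.42958441e-05] [ 0.11772349 -0.26524737 -1.66596592] 21.15
```

View pics/wu4c.png

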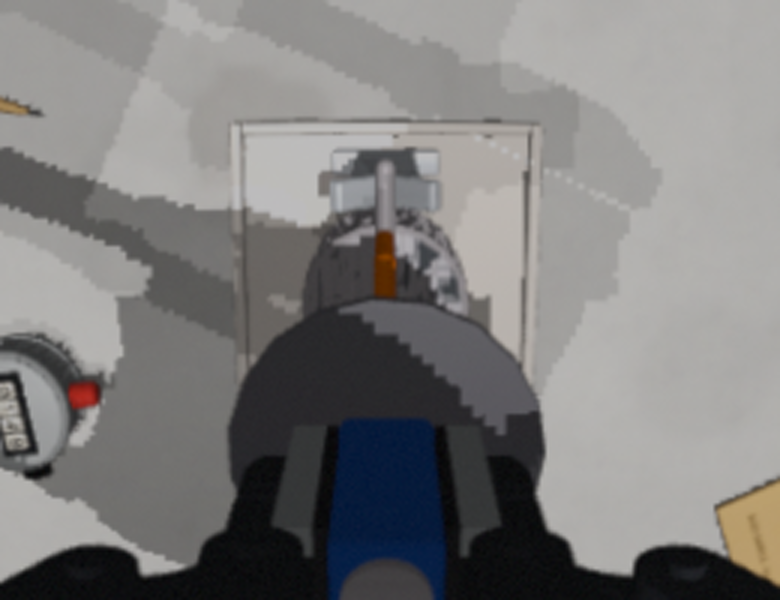

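View pics/s11c.png

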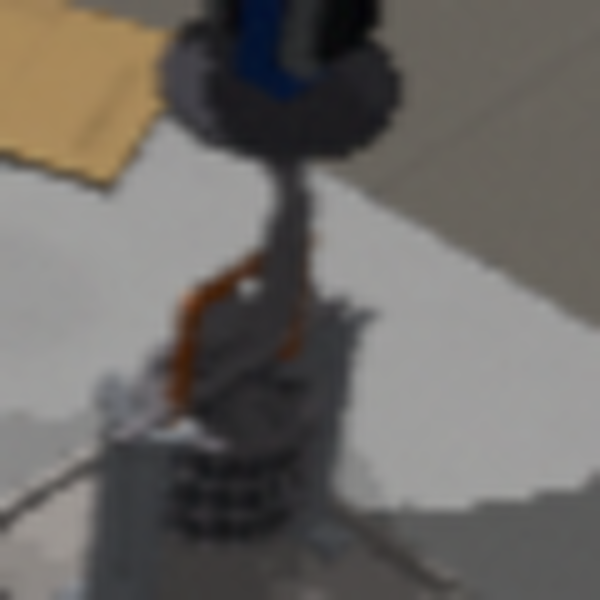

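The hook is off the bar: its tip is below the bar near (235,285) and the bail is still upright. I'll back it away along tool -y.

Emit:
play_rows:
  increments:
    - [[0,0,-0.03],[0,0,0]]
    - [[0,-0.1,0],[0,0,0]]
    - [[0,-0.1,0],[0,0,0]]
    - [[0,-0.12,0],[0,0,0]]
    - [[0,-0.12,0],[0,0,0]]

```text
time: 21.75
ee_pos: [0.4419, -0.2238, 0.1992]
orientation: [-0.0, 0.73, 0.684, -0.0]
force: [-0.9, -0.4, -0.7]
grip_width: 0.0153
```

Emit:
play_rows:
  increments:
    - [[0,0,0],[0,0,0]]
    - [[0,0,0],[0,0,0]]
    - [[0,0,0],[0,0,0]]

```text
time: 22.05
ee_pos: [0.4427, -0.224, 0.1994]
orientation: [0.0, 0.73, 0.684, 0.0]
force: [0.4, 0.2, -0.4]
grip_width: 0.0153
```

Run:
```python
from h import *
q=env.sense(); print(q['ee_pos'],q['orientation'],q['force'],q['time'])
c,p,d=wshot('wu5'); crop('wu5c',p,150,100,260,200,3)
c=env.get_calibration('scene');p,d=env.capture('scene');np.savez('s12.npz',p=p,d=d,**c); 
crop('s12c',p,360,150,60,60,10)
```

```text
[ 0.44271392 -0.22401769  0.19942126] [1.94968103e-04 7.29550268e-01 6.83927157e-01 1.08033574e-04] [ 0.39665104  0.1796125  -0.44768182] 22.05
```

View pics/wu5c.png

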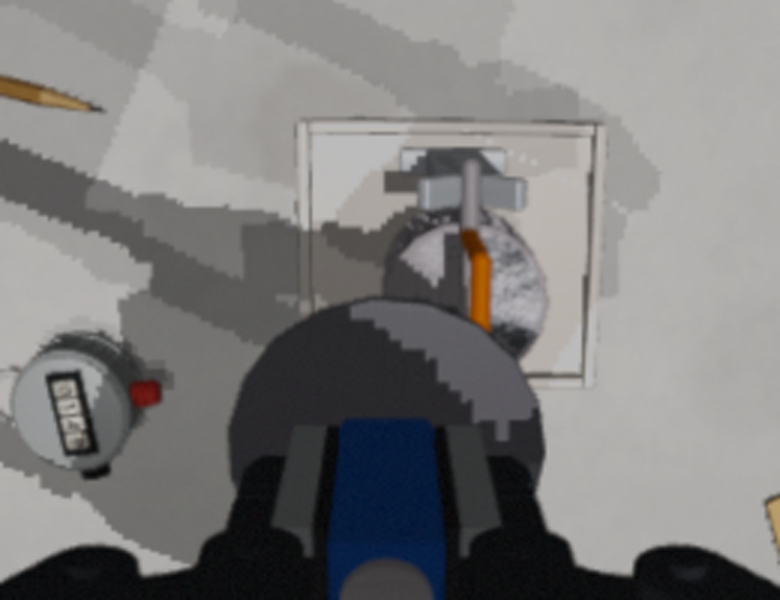

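View pics/s12c.png

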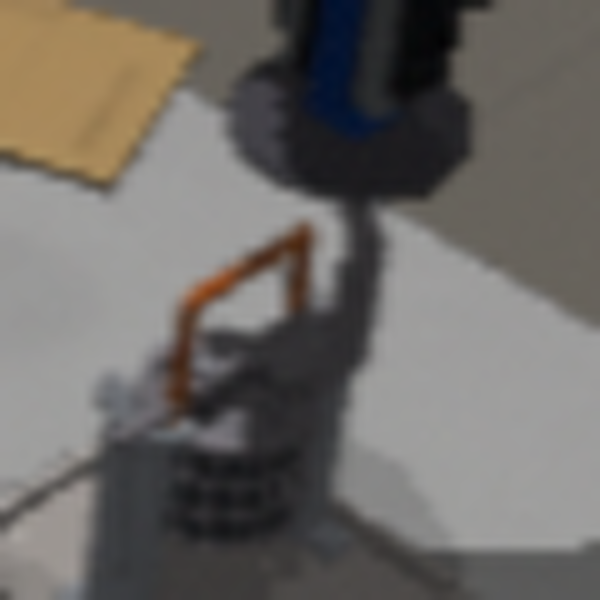

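The hook is clear of the bail and the bar stands free at (480,280). I'll raise it and return to the holder.

Emit:
play_rows:
  increments:
    - [[0,0,-0.2],[0,0,0]]
    - [[0,0,-0.4],[0,0,0]]
    - [[0,0,-0.7],[0,0,0]]
    - [[0,0,-0.8],[0,0,0]]
    - [[0,0,-0.7],[0,0,0]]

```text
time: 22.65
ee_pos: [0.4428, -0.224, 0.3419]
orientation: [0.001, 0.729, 0.684, 0.0]
force: [1.1, -0.2, -0.6]
grip_width: 0.0149
```

Run:
```python
from h import *
q=env.sense(); print(q['ee_pos'],q['force'])
c=env.get_calibration('scene');p,d=env.capture('scene'); crop('s13c',p,340,120,100,110,5)
plan([.6502,.0300,.33],77.7,10)
```

```text
[ 0.44277204 -0.22395913  0.34194769] [ 1.07837378 -0.16519571 -0.56552864]
[[[0.54,0.38,0.04],[0.01,0.0,0.11]],[[0.54,0.36,0.04],[0.01,0.01,0.11]],[[0.55,0.36,0.04],[0.0,0.0,0.1]],[[0.55,0.35,0.04],[0.01,0.0,0.11]],[[0.56,0.35,0.04],[0.01,0.01,0.11]]]
[[[0.56,0.33,0.04],[0.01,0.0,0.11]],[[0.57,0.33,0.03],[0.01,0.0,0.1]],[[0.57,0.32,0.04],[0.0,0.01,0.11]],[[0.58,0.31,0.04],[0.01,0.0,0.11]],[[0.58,0.3,0.04],[0.01,0.0,0.11]]]
end [0.6504 0.0301 0.33  ]
```

View pics/s13c.png

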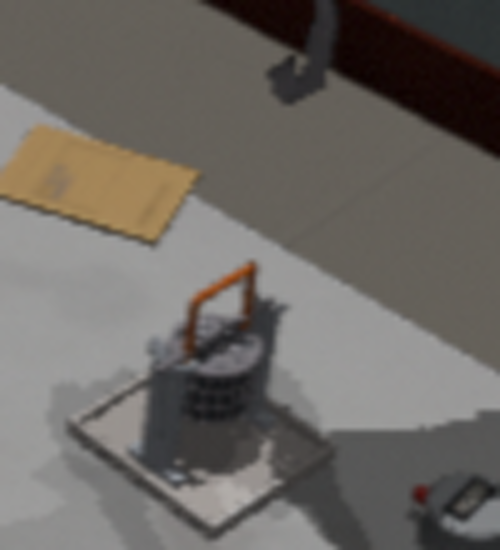

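The basket hangs free in the stand, at about (215,370) in the crop, and the empty hook is above it at (295,80). Now to the holder.

Emit:
play_rows:
  increments:
    - [[0.54,0.38,0.04],[0,0,0.11]]
    - [[0.54,0.36,0.04],[0,0,0.11]]
    - [[0.55,0.36,0.04],[0,0,0.1]]
    - [[0.55,0.35,0.04],[0,0,0.11]]
    - [[0.56,0.35,0.04],[0,0,0.11]]

```text
time: 23.2
ee_pos: [0.546, -0.0949, 0.3299]
orientation: [0.0, 0.755, 0.656, 0.0]
force: [0.3, -1.2, -1.9]
grip_width: 0.0149
```

Emit:
play_rows:
  increments:
    - [[0.56,0.33,0.04],[0,0,0.11]]
    - [[0.57,0.33,0.03],[0,0,0.1]]
    - [[0.57,0.32,0.04],[0,0,0.11]]
    - [[0.58,0.31,0.04],[0,0,0.11]]
    - [[0.58,0.3,0.04],[0,0,0.11]]

```text
time: 23.7
ee_pos: [0.6486, 0.0328, 0.3201]
orientation: [0.0, 0.779, 0.627, 0.0]
force: [0.4, 0.8, -0.8]
grip_width: 0.0148
```

Emit:
play_rows:
  increments:
    - [[0,0,0],[0,0,0]]
    - [[0,0,0],[0,0,0]]
    - [[0,0,0],[0,0,0]]

```text
time: 24.0
ee_pos: [0.6473, 0.031, 0.32]
orientation: [0.0, 0.779, 0.627, -0.0]
force: [0.2, 0.1, -0.8]
grip_width: 0.0153
```

Run:
```python
from h import *
q=env.sense(); print(q['ee_pos'],q['orientation'],q['force'],q['time'])
c,p,d=wshot('wv1'); save('wv1v',p)
plan([.6502,.0300,.25],77.7,2)
c=env.get_calibration('scene');p,d=env.capture('scene'); crop('s14c',p,200,90,100,150,4)
```

```text
[0.64734789 0.03099603 0.31998207] [ 9.71686452e-05  7.78974003e-01  6.27056166e-01 -2.38056755e-04] [ 0.15230769  0.1116385  -0.83467152] 24.0
[[[0.0,0.03,0.7],[0.0,0.0,0.0]],[[0.0,0.03,0.7],[0.0,0.0,-0.01]]]
end [0.6502 0.0301 0.2501]
```

View pics/wv1.png

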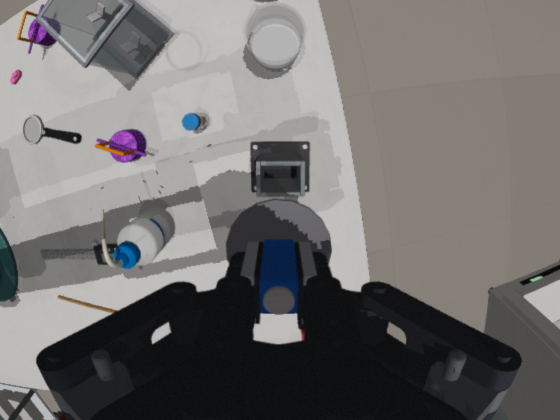

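View pics/s14c.png

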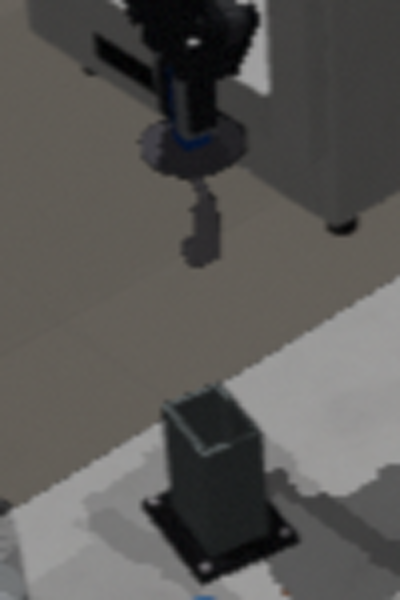

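The wrist picture shows the holder mouth at (281,178), square with the tool, and the tank empty. The scene crop shows the hook straight above the sleeve. Lowering.

Emit:
play_rows:
  increments:
    - [[0,0.03,0.5],[0,0,0]]
    - [[0,0.03,0.6],[0,0,0]]
    - [[0,0,0.5],[0,0,0]]
    - [[0,0,0.3],[0,0,0]]
    - [[0,0,0],[0,0,0]]

```text
time: 24.6
ee_pos: [0.6486, 0.0302, 0.222]
orientation: [-0.002, 0.779, 0.627, -0.002]
force: [-1.7, -0.3, -1.1]
grip_width: 0.0151
```

Emit:
play_rows:
  increments:
    - [[0,0,0],[0,0,0]]
    - [[0,0,0],[0,0,0]]

```text
time: 24.8
ee_pos: [0.6518, 0.0307, 0.227]
orientation: [0.001, 0.779, 0.627, 0.001]
force: [-0.2, 0.5, -0.6]
grip_width: 0.0149
```

Run:
```python
from h import *
q=env.sense(); print(q['ee_pos'],q['orientation'],q['force'],q['time'])
c,p,d=wshot('wv2')
plan([.6505,.0302,.129],77.7,5)
c=env.get_calibration('scene');p,d=env.capture('scene'); crop('s15c',p,215,140,70,90,6)
```

```text
[0.65176083 0.03073396 0.22703945] [0.00107233 0.77903086 0.62698316 0.00137702] [-0.18179884  0.48125006 -0.55430491] 24.8
[[[0.0,-0.01,0.39],[0.0,0.0,0.0]],[[-0.01,0.0,0.39],[0.01,0.0,0.0]],[[0.0,-0.01,0.4],[0.0,0.0,0.0]],[[-0.01,0.0,0.39],[0.01,0.0,0.0]],[[0.0,-0.01,0.39],[0.0,-0.01,0.0]]]
end [0.6503 0.0302 0.1291]
```

View pics/s15c.png

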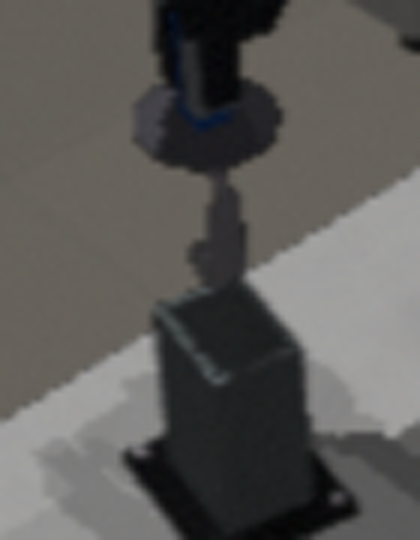

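View pics/wv2.png

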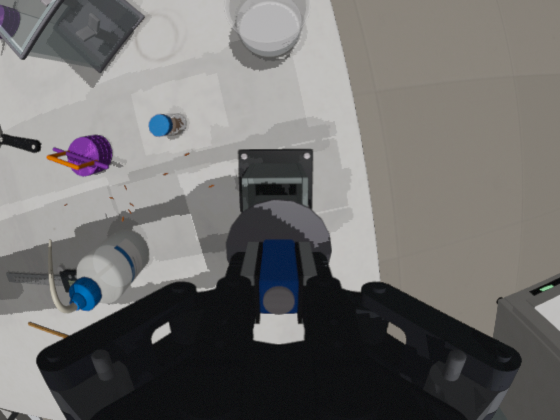

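The hook is at the mouth. The holder's centre column is 275.5 and the tool's is 278, so I'll trim about -1.5 mm along tool y while inserting slowly.

Emit:
play_rows:
  increments:
    - [[0,-0.03,0],[0,0,0]]
    - [[-0.01,0,0.3],[0,0,0]]
    - [[0,0,0.35],[0,0,0]]
    - [[0,0,0.35],[0,0,0]]
    - [[0,0,0.35],[0,0,0]]

```text
time: 25.4
ee_pos: [0.6485, 0.0308, 0.1555]
orientation: [-0.0, 0.779, 0.627, -0.0]
force: [-0.5, -0.3, -1.2]
grip_width: 0.0148
```

Emit:
play_rows:
  increments:
    - [[0,0,0.3],[0,0,0]]
    - [[0,0,0.2],[0,0,0]]
    - [[0,0,0],[0,0,0]]
    - [[0,0,0],[0,0,0]]

```text
time: 25.8
ee_pos: [0.6492, 0.0307, 0.1323]
orientation: [0.0, 0.779, 0.627, 0.0]
force: [-0.0, 0.3, -0.5]
grip_width: 0.0148
```

Now the last few millimetres, feeling for contact.

Emit:
play_rows:
  increments:
    - [[0,0,0.04],[0,0,0]]
    - [[0,0,0.03],[0,0,0]]
    - [[0,0,0],[0,0,0]]
    - [[0,0,0],[0,0,0]]

```text
time: 26.2
ee_pos: [0.6492, 0.0307, 0.1292]
orientation: [0.0, 0.779, 0.627, 0.0]
force: [0.0, -0.0, -0.8]
grip_width: 0.015
```

Emit:
play_rows:
  increments:
    - [[0,0,0.03],[0,0,0]]
    - [[0,0,0],[0,0,0]]
    - [[0,0,0],[0,0,0]]

```text
time: 26.5
ee_pos: [0.6494, 0.0307, 0.128]
orientation: [0.0, 0.779, 0.627, 0.0]
force: [-0.7, 0.1, 3.6]
grip_width: 0.0152
```

The contact force has jumped to +3.6 N with the TCP at 0.128, the same as when it was stowed at the start, so the collar is on the rim. Releasing.

Emit:
play_rows:
  increments:
    - [[0,0,0],[0,0,0]]
    - [[0,0,0],[0,0,0]]
    - [[0,0,0],[0,0,0]]
    - [[0,0,0],[0,0,0]]
    - [[0,0,0],[0,0,0]]
  fingers: 0.6

```text
time: 27.0
ee_pos: [0.6489, 0.0307, 0.1271]
orientation: [-0.0, 0.779, 0.627, -0.0]
force: [-0.2, 0.3, 0.3]
grip_width: 0.0512
```

Emit:
play_rows:
  increments:
    - [[0,0,-0.2],[0,0,0]]
    - [[0,0,-0.4],[0,0,0]]
    - [[0,0,-0.8],[0,0,0]]
    - [[0,0,-0.9],[0,0,0]]
    - [[0,0,-0.9],[0,0,0]]

```text
time: 27.5
ee_pos: [0.6486, 0.0307, 0.2893]
orientation: [-0.0, 0.779, 0.627, -0.0]
force: [0.9, -0.2, 0.3]
grip_width: 0.0514
```

Emit:
play_rows:
  increments:
    - [[-0.8,0,-0.8],[0,0,0]]
    - [[-0.9,0,0],[0,0,0]]
    - [[0,0,0],[0,0,0]]
    - [[0,0,0],[0,0,0]]

```text
time: 27.9
ee_pos: [0.6316, -0.0486, 0.3235]
orientation: [0.0, 0.78, 0.626, 0.001]
force: [-0.1, -0.5, -0.6]
grip_width: 0.0511
```

Run:
```python
from h import *
q=env.sense(); print(q['ee_pos'],q['force'],q['time'],q['grip_width'])
c,p,d=wshot('wf1'); a=c; crop('wf1c',p,150,0,260,200,3)
c=env.get_calibration('scene');p,d=env.capture('scene'); save('sf',p);np.savez('sf.npz',p=p,d=d,**c)
c=env.get_calibration('top');p,d=env.capture('top'); save('tf',p)
```

```text
[ 0.63163954 -0.04861873  0.32350426] [-0.05307739 -0.50234871 -0.59507384] 27.9 0.05113128848804771
```

View pics/wf1c.png

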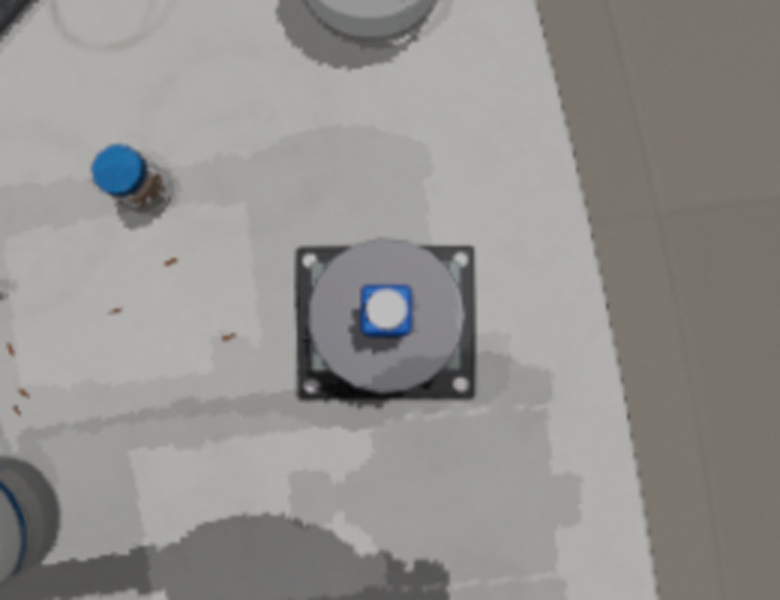

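View pics/sf.png

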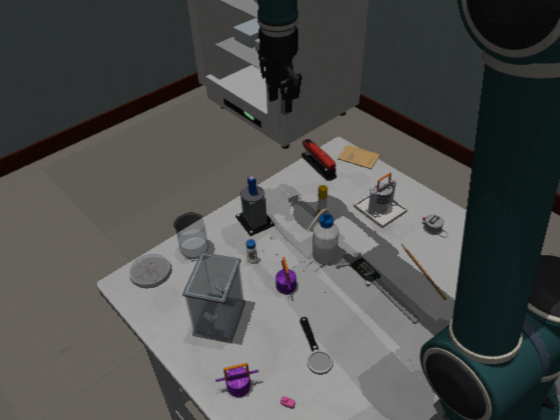

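View pics/tf.png

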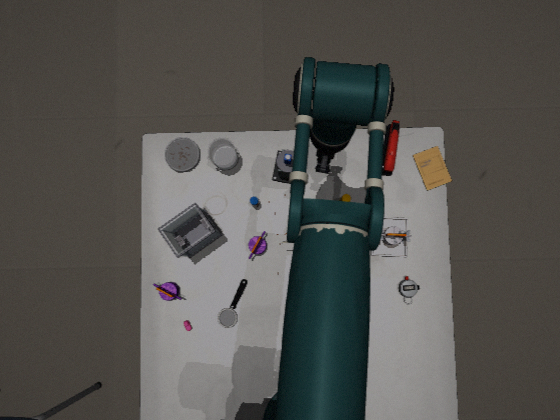

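The rod is stowed: cap (386,309) is concentric with the collar (386,314). The basket hangs in the stand and the bystanders look unmoved. One numeric check against the first pictures before handing in.

Run:
```python
from h import *
s0=np.load('scene0.npz');s1=np.load('sf.npz')
g0=cv2.cvtColor(s0['p'],6+1);g1=cv2.cvtColor(s1['p'],7)
for n,(u,v,w,h) in dict(rod=(240,172,28,50),bottle=(310,205,32,58),vial=(243,236,18,28),glue=(316,184,14,28),beaker=(173,212,36,44)).items():
    T=g0[v:v+h,u:u+w].astype(np.float32); I=g1[v-5:v+h+5,u-5:u+w+5].astype(np.float32)
    r=cv2.matchTemplate(I,T,cv2.TM_CCOEFF_NORMED); _,m,_,l=cv2.minMaxLoc(r); print(n,'shift',l[0]-5,l[1]-5,round(m,3))
w=np.load('wf1.npz'); print('cap',wplane(w,150+385/3,308/3,.14),'collar',wplane(w,150+385/3,313/3,.094))
crop('sfc',s1['p'],345,160,70,70,8); crop('sfh',s1['p'],225,165,60,75,8)
```

```text
rod shift 0 0 0.992
bottle shift 0 0 0.745
vial shift 0 0 0.991
glue shift 0 0 0.774
beaker shift 0 0 1.0
cap [0.64957399 0.02984691 0.14      ] collar [0.64971111 0.03000837 0.094     ]
```

View pics/sfc.png

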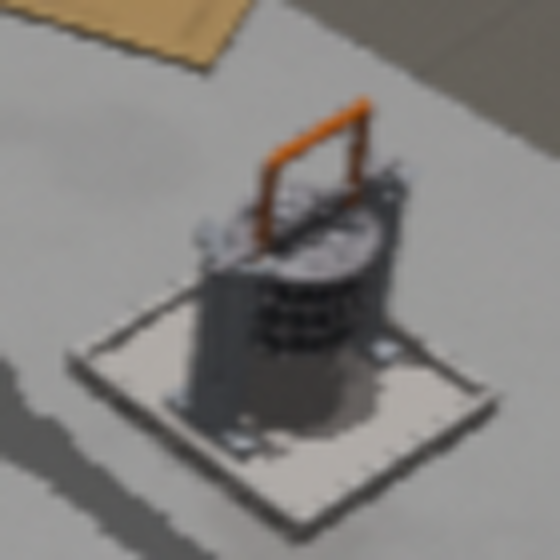

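View pics/sfh.png

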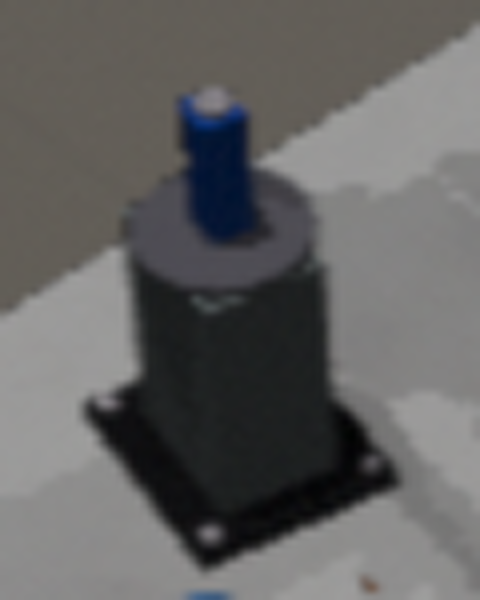

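The basket hangs level in both notches, the collar is on the rim, and none of the matched templates has shifted. The lower bottle and glue stick scores come from the arm's shadow. Handing in.

Run:
```python
from h import *
print(env.finish_job())
```

```text
the job is handed in; nothing more can be done
None
```

The job is done and was handed in at about 28 s of the 72 s allowed. I took the rod from its holder and hooked the orange bail in the tank. I lifted the basket out, hung it by its axle in the drain stand, unhooked it, and put the rod back in its holder.

**Last checks:**
- **Basket:** in the last picture it hangs level with its axle in both notches and the bail free of the hook.
- **Rod:** the collar is on the holder's rim. Contact came at the same height as when I first gripped it, and the camera picture of the stowed rod matches the first one with no shift.
- **Bystanders:** the vial, beaker, wash bottle and glue stick show no shift against the first picture. The match scores for the bottle and glue stick were lower (0.75 and 0.77). I put that down to the changed arm shadow but did not check it further.
- **Forces:** no reading at the end of a move went above about 8 N.

No check failed. The position readings wandered by 1–3 mm, so I checked the alignment in the camera pictures before hooking the bail, lowering the basket into the stand and putting the rod back.

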